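Set the thumbwheel of the classroom signal box

ROBOT

A 6-joint arm with a two-finger parallel gripper is mounted at the origin on the work surface. World frame = base frame: x ahead of the robot, y to its left, z up, the work surface at z = 0. Lengths are in mm, angles in rad, forces in N, time in s.
With the tool pointing down it reaches from about 350 to 775 mm from the base axis. Payload 7.3 kg.
Tool frame: the origin (TCP) lies at the very end of the fingers, on their centre line; the grasp point (between the pads) lies 19 mm behind it (bot.grasp_offset is the distance from the TCP to the grasp point, in mm); z points along the fingers, y is the direction in which the jaws open and shut (so a half turn about z gives the same grasp; the last joint's range is limited). The gripper opens to 92 mm and grips with 3 to 60 N. Pads are 19 mm wide; open, the fingers measure 130 mm over their backs; the gripper's body (75 mm by 190 mm) begins 47 mm behind the grasp point.
Start: joints at [-1.318, 0.342, 1.524, -0, 1.275, -0.146], TCP at [203.888, -483.813, 226.741] pointing down, gripper open.
Joint ranges: [-2.53, 2.53], [-0.77, 2.02], [0.04, 2.7], [-1, 4.14], [0.28, 2.66], [-3.11, 3.11]. Speed limits (rad/s): [2.57, 2.57, 3.14, 3.14, 3.14, 3.14].

INTERFACE

Orientations are given as [roll, pitch, yaw] about the fixed x, y, z axes, in that order (R = Rz(yaw) Ry(pitch) Rx(roll)).
In Python, from plant import bot gives the robot as it stands.
- The arm moves only by the tool servo_tool, never from a script. Its arguments are lists of equal length, an entry for each row: "angular": the turn, a rotation vector about the world's x, y, z in degrees, a list of three; "slide": the shift along the world's x, y, z in mm, a list of three; "grip": the opening, from -1 (shut) to 1 (fully open), so that 0 is half open. In form: {"angular": [[ax, ay, az], ...], "slide": [[dx, dy, dz], ...], "grip": [grip, ...]}. A call has 1 to 10 rows; each row is the pose to reach, as a shift and turn from the pose commanded when the call began; what a row does not reach only later rows make up. A row lasts 1/12 s, in which the tool goes at most 41.7 mm and 7.16 degrees, less where a joint would pass 70% of its speed; a pose out of reach is approached as far as the arm can. A call with a gripper value outside its range is refused whole. The fingers move at their own pace and stop on an object; the grip force is fixed at half the most. Time passes only in rows, so rows that repeat a pose let the fingers close. It gives the time, the measured TCP pose, the force and the opening at its end, in the units of the state.
- bot.get_obs(): the state, without advancing time (a new reading comes with each control period).
- bot.capture(name): name is "side" or "top"; returns a dict with "img" (420x560x3 uint8, blue, green, red), "range_z" (420x560 float32, mm along the optical axis (not along the pixel's ray), 0 where there is no reading), "fov_y" (degrees; the focal length in pixels is half the picture's height over the tangent of half this angle, whatever the lens; pixels are square), "cx", "cy" (the principal point, pixels), "R" (3x3) and "t" (3): a world point X has camera coordinates R X + t. Camera axes: x right, y down, z forward; pixel columns grow to the right and rows downward; lengths in mm; the calibration is good to about 2 mm. A picture is of the moment at which its call begins.
- bot.close_job(): hands the job in, once; it reports no verdict.
The state is a dict: "time": time; "joint_positions": joint angles; "dq": joint speeds; "tau": joint torques, N m; "tool_pos": TCP position; "tcp_rot": TCP orientation; "contact_force": force on the tool from outside, world axes, zero at the start; "moment": the same for the moment, N m; "grip_width": finger opening in mm.
Only numpy, scipy, OpenCV 4.12 (cv2) and the standard library are available. Lean on these libraries where they do the work, as an engineer would, in place of code of your own. Each camera call takes 0.05 s, during which the arm holds its last target.

TASK

Slide the dust shutter of the signal box open, roll the edge thumbwheel under it with one fingertip until the long bar on the scale drum lies between the two steel index posts, then slide the shutter fully shut over the wheel again. Press the wheel only gently, well below 12 newtons, and leave the things lying around alone.

Things in the scene. Friction and masses are not known exactly. Their poses are not given: they have to be found in the camera images.
- signal_box: Grey plastic box fixed to the desk, 150 (x) x 200 (y) x 60 mm (z); origin at the centre of its underside, z up, flat top panel at z = 60 mm. Its -x side faces roughly towards the robot. On its top: a shutter over a thumbwheel, a clear cover over a scale drum, a flat grille and flat sockets.
- slot (a point): Centre of the 16 (x) x 50 (y) mm slot in the top panel, at the panel's height, box x = +10 mm, y = 0. A black thumbwheel (radius 26, 12 mm wide, axle along the box's x) sticks up through it, its crown right above this point. How far differs from box to box: crown 3.5 to 12.5 mm above the panel, not measured.
- wheel (a joint): Turn of thumbwheel and scale drum (one axle), -1.8 to 1.2 rad between stops; 0: the drum's long bar is exactly at the index posts; starts at -1.3 to -0.5. It grows as the crown moves to the box's +y: 26 mm of rim per rad. Turns stiffly (about 3.5 N along the rim), stays where left. The axle sits on a spring: 8 N per mm of pressing, up to 6 mm. Over 12 N breaks it.
- index (a point): Middle of the top of the clear cover, 28 (x) x 68 (y) mm, 11 mm above the panel, at box x = +50, y = 0. Under it the white scale drum (radius 22 mm, same axle as the wheel) turns; it has short ticks and one long thick black bar (3 mm) across its width. Two dark steel posts, 4 mm wide, stand at y = 0 on either side of the drum: the index. The drum cannot be touched.
- tab (a point): Centre of the top edge of the shutter's finger tab, 94 mm above the desk; moves with the shutter. The aluminium shutter bridges the wheel, 30 (x) x 74 (y) mm, its roof's top 19 mm above the panel; the tab stands on the roof's middle, 8 mm thick in the box's x, 30 mm wide in y, 15 mm high.
- shutter (a joint): Shutter position in m: 0 fully shut over the wheel, 0.055 fully open; it opens towards the box's -x (towards the robot), slides with about 2 N of friction, has firm end stops and stays where it is left.
- circuit_board: Loose black circuit board with battery holder, 55 x 90 x 15 mm, beside the box; origin at the centre of its underside. Bystander.
- glue_bottle: Loose small bottle, 36 mm in diameter, 85 mm tall, standing beside the box; origin at the centre of its underside. Bystander.
- eraser: Loose white eraser, 22 x 45 x 13 mm, beside the box; origin at the centre of its underside. Bystander.
There are look-alikes about, which are no part of the job. Of the things that look like the signal_box, the larger one is meant.

How it is judged:
By the outcome, as a careful person would: the job done as asked, in the order asked, and still so for the second after the job is handed in, with the robot touching nothing.
It also fails if it takes over 67 s, if anything falls off the work surface, if the arm or the gripper's body presses on something with over 40 N, if the wrist force passes 120 N, or if a joint passes its speed limit or range.

## Working session

There is one attempt and no reset: what is moved stays moved. The work goes in short steps, Python scripts to look and compute and a tool call to move; the robot and the scene stay as the last step left them, time stands still between calls to the robot, and variables do not carry over. Pictures are saved under pics/ and viewed, and the job is handed in when it is done.

Besides the shell and the picture viewer there is one more tool, called after ">>>" as a command line: name --argument value ..., lists and objects as JSON in quotes. servo_tool: Moves the arm, as the interface text tells. Its arguments: {"type":"object","properties":{"angular":{"type":"array","items":{"type":"array","items":{"type":"number"}}},"slide":{"type":"array","items":{"type":"array","items":{"type":"number"}}},"grip":{"type":"array","items":{"type":"number"}}},"required":["angular","slide","grip"]}

```bash
ls; mkdir -p pics; cat > h.py <<'E'
import numpy as np, cv2
from plant import bot
def cam(n,f=None):
    c=bot.capture(n); c=dict(c); c['f']=210/np.tan(np.radians(c['fov_y'])/2)
    c['R']=np.array(c['R']);c['t']=np.array(c['t'])
    if f: cv2.imwrite('pics/'+f,c['img'])
    return c
def proj(c,X):
    p=c['R']@np.array(X,float)+c['t']; return np.array([c['cx']+c['f']*p[0]/p[2],c['cy']+c['f']*p[1]/p[2]])
def ray(c,u,v,z):
    d=c['R'].T@np.array([(u-c['cx'])/c['f'],(v-c['cy'])/c['f'],1]); o=-c['R'].T@c['t']
    return o+d*(z-o[2])/d[2]
def cloud(c):
    v,u=np.mgrid[0:420,0:560]; Z=c['range_z']
    P=np.stack([(u-c['cx'])/c['f']*Z,(v-c['cy'])/c['f']*Z,Z],-1)-c['t']
    return P@c['R']
E
python3 - <<'E'
from h import *
for n in('top','side'):
    c=cam(n,n+'0.png'); print(n,c['f'],c['cx'],c['cy'],c['R'].round(3).tolist(),c['t'],c['img'].shape)
print(bot.get_obs())
E
```

```text
pics
top 458.1395490193526 279.52307773671123 207.33995088796135 [[0.013, -1.0, 0.018], [-0.992, -0.015, -0.128], [0.129, -0.016, -0.992]] [ 42.23287338 521.76776653 917.54435686] (420, 560, 3)
side 484.9353230497245 281.7601853094331 204.6103064874743 [[-0.678, -0.735, 0.002], [-0.563, 0.518, -0.644], [0.472, -0.438, -0.765]] [400.04688392 344.62157792 791.10741151] (420, 560, 3)
{'time': 0.1, 'joint_positions': array([-1.31800661e+00,  3.42647644e-01,  1.52491406e+00, -2.44717388e-05,
        1.27540499e+00, -1.45986500e-01]), 'dq': array([ 0.00031103, -0.00128128, -0.0045318 , -0.0004224 ,  0.00058201,
        0.00181891]), 'tau': array([ 2.27776887e-03, -4.32004702e+01, -2.44694102e+01,  7.19294348e-02,
        5.25986427e-02, -5.34406422e-05]), 'tool_pos': array([ 203.78114242, -483.44349287,  226.11986177]), 'tcp_rot': array([-3.14022983e+00, -1.76725577e-04,  3.98783239e-01]), 'contact_force': array([0.63046395, 0.43350758, 0.35640926]), 'moment': array([-0.01639998,  0.03987209,  0.02410744]), 'grip_width': 91.9913413328138}
```

View pics/top0.png

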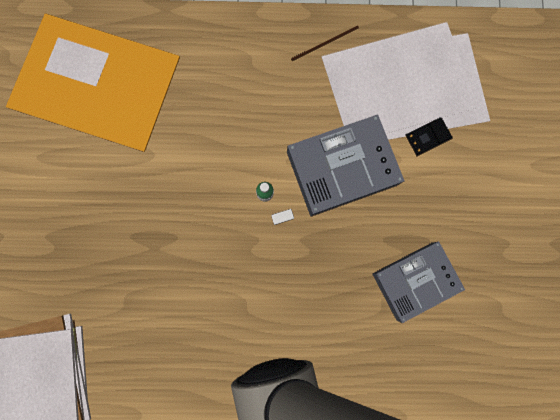

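View pics/side0.png

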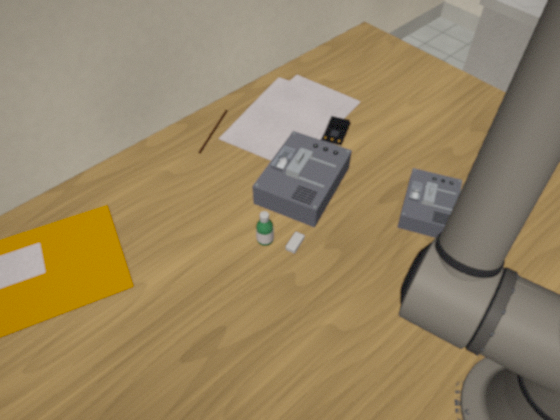

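The larger box is the upper one in the top view, centre near (346,165): its cover is at (338,139) and the shutter at (346,156). The smaller look-alike is at (419,281). The bottle is at (265,190), the eraser at (283,216) and the board at (429,136). Next I measure the box pose.

```bash
cat > m.py <<'E'
from h import *
c=cam('top'); P=cloud(c)
m=(np.abs(P[...,2]-60)<7)&(c['range_z']>0); 
v,u=np.mgrid[0:420,0:560]; m&=(u>270)&(u<420)&(v>95)&(v<230)
m=cv2.morphologyEx(m.astype(np.uint8),cv2.MORPH_CLOSE,np.ones((15,15)))
k=max(cv2.findContours(m,0,1)[0],key=cv2.contourArea)[:,0]
W=np.array([ray(c,a,b,60)[:2] for a,b in k],np.float32)
r=cv2.minAreaRect(W);print(r,cv2.boxPoints(r))
# image-based refine : colour
hsv=cv2.cvtColor(c['img'],cv2.COLOR_BGR2HSV)
s=c['img'][90:230,265:425]; cv2.imwrite('pics/z.png',cv2.resize(s,None,fx=4.5,fy=4,interpolation=2))
c2=cam('side'); s=c2['img'][110:240,240:370]; cv2.imwrite('pics/zs.png',cv2.resize(s,None,fx=4.5,fy=4.5,interpolation=2))
P2=cloud(c2);
for n,Q,uv in(('top',P,[(346,165),(320,200),(395,165),(265,187),(283,216),(346,150)]),('side',P2,[(310,180),(325,148),(300,210)])):
    for a,b in uv: print(n,a,b,Q[b,a].round(1))
E
python3 m.py
```

```text
((610.9519653320312, -83.59391021728516), (150.5440673828125, 200.88458251953125), 20.588817596435547) [[ 505.1663   -16.03713]
 [ 575.8091  -204.09085]
 [ 716.7377  -151.1507 ]
 [ 646.09485   36.90303]]
top 346 165 [606.7 -84.9  61.5]
top 320 200 [534.  -32.   59.2]
top 395 165 [ 608.7 -185.9   59.9]
top 265 187 [554.6  79.4  84.2]
top 283 216 [505.6  41.4  11.5]
top 346 150 [632.9 -81.8  81.4]
side 310 180 [576.9 -71.5  56.4]
side 325 148 [ 621.6 -164.    61.2]
side 300 210 [538.9  -4.9  42.8]
```

```bash
ls pics
```

```text
side0.png
top0.png
z.png
zs.png
```

View pics/z.png

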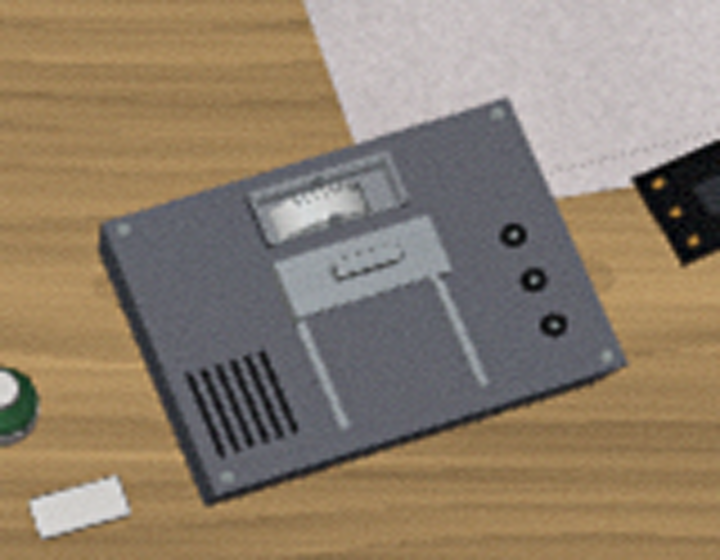

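View pics/zs.png

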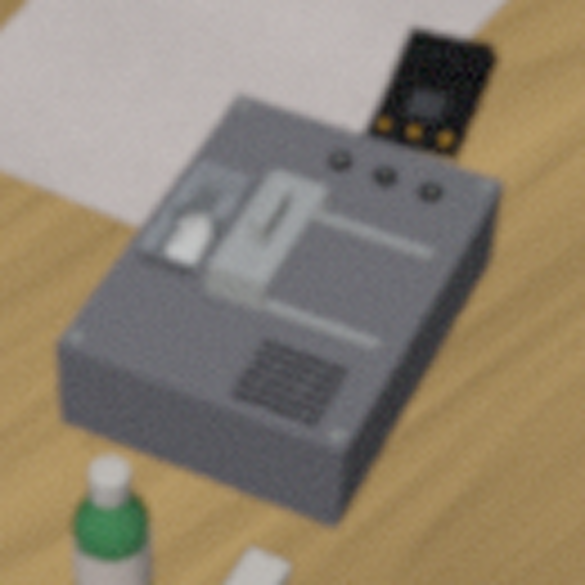

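```bash
cat >> h.py <<'E'
C=np.array([611.0,-83.6]); YAW=np.radians(20.59)
X=np.array([np.cos(YAW),np.sin(YAW)]);Y=np.array([-X[1],X[0]])
def B(x,y,z): return np.r_[C+x*X+y*Y,z]
def inv(p): d=np.array(p[:2])-C; return np.r_[d@X,d@Y,p[2]]
def zoom(c,f,cen,w=110,h=80,k=7,marks=()):
    u0,v0=int(cen[0]-w/2),int(cen[1]-h/2)
    s=cv2.resize(c['img'][v0:v0+h,u0:u0+w],None,fx=k,fy=k,interpolation=cv2.INTER_CUBIC)
    for p in marks:
        q=((np.array(p)-[u0,v0]+.5)*k-.5).round().astype(int); cv2.circle(s,tuple(int(i) for i in q),2,(0,0,255),-1)
    cv2.imwrite('pics/'+f,s); return u0,v0
E
python3 - <<'E'
from h import *
pts=[B(6,-15,94),B(6,15,94),B(14,15,94),B(14,-15,94),B(-5,37,79),B(-5,-37,79),B(25,37,79),B(25,-37,79),B(75,100,60),B(-75,100,60),B(75,-100,60),B(-75,-100,60),B(36,34,71),B(64,34,71),B(36,-34,71),B(64,-34,71)]
for n in('top','side'):
    c=cam(n); zoom(c,n+'z1.png',proj(c,B(10,0,79)),w=130 if n=='top' else 110,h=90,k=6,marks=[proj(c,p) for p in pts])
    P=cloud(c); q=np.array([inv(p) for p in P.reshape(-1,3)]); m=(np.abs(q[:,0]-5)<60)&(np.abs(q[:,1])<25)&(q[:,2]>84); print(n,m.sum(),np.median(q[m],0) if m.sum() else 0)
    m=(np.abs(q[:,1])<34)&(np.abs(q[:,2]-79)<3);m&=np.abs(q[:,0])<70; print(np.percentile(q[m],[2,50,98],axis=0).round(1))
E
```

```text
top 71 [ 9.38221605  1.19533096 93.20691302]
[[ -4.7 -32.4  76.7]
 [  7.9   1.8  79.1]
 [ 24.7  32.8  81.6]]
side 57 [ 9.56907596  2.27503937 93.08247495]
[[ -3.9 -32.7  76.6]
 [  6.9   6.7  79.1]
 [ 25.5  33.4  81.6]]
```

View pics/topz1.png

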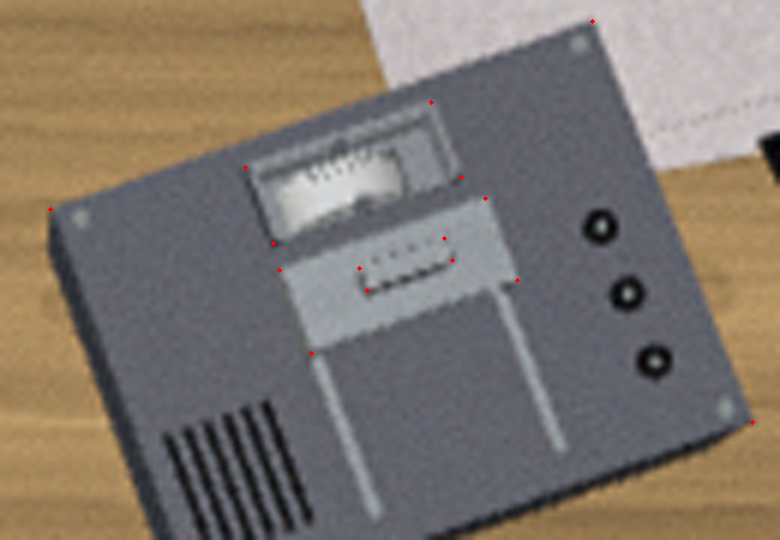

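View pics/sidez1.png

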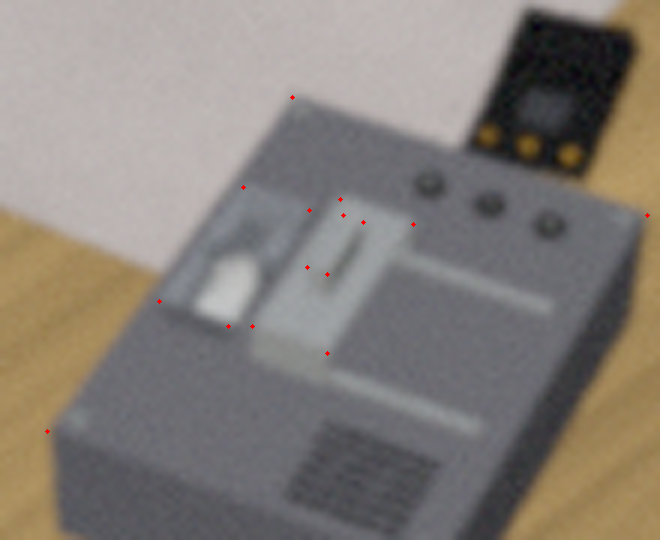

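The shutter is shut and the tab is at box (9.5, ~1), so the box pose fits both views. Next I close the fingers and fly to the far (+x) side of the tab.

>>> servo_tool --angular '[[0,0,-2.2],[0,0,-2.2],[0,0,-2.2],[0,0,-2.2],[0,0,-2.2],[0,0,-2.2],[0,0,-2.2],[0,0,-2.2],[0,0,-2.2],[0,0,-2.2]]' --slide '[[30,28,0],[60,56,0],[90,84,0],[120,112,0],[150,140,0],[180,168,0],[210,196,0],[240,224,0],[270,252,0],[300,280,0]]' --grip '[-1,-1,-1,-1,-1,-1,-1,-1,-1,-1]'

```text
time: 1.13
tool_pos: [505.1, -202.1, 226.9]
tcp_rot: [3.141, -0.0, 0.36]
contact_force: [1.2, -1.8, -1.1]
grip_width: 29.7
```

>>> servo_tool --angular '[[0,0,0],[0,0,0],[0,0,0],[0,0,0],[0,0,0],[0,0,0],[0,0,0],[0,0,0]]' --slide '[[30,28,0],[60,56,0],[90,84,0],[120,112,0],[139,132,-20],[139,132,-50],[139,132,-80],[139,132,-80]]' --grip '[-1,-1,-1,-1,-1,-1,-1,-1]'

```text
time: 1.8
tool_pos: [639.5, -70.3, 139.8]
tcp_rot: [-3.135, 0.01, 0.362]
contact_force: [-1.4, 0.8, -1.7]
grip_width: 0.5
```

```bash
cat > st.py <<'E'
from h import *
o=bot.get_obs(); print(o['time'],inv(o['tool_pos']).round(2),o['tool_pos'].round(2),np.degrees(o['tcp_rot']).round(2),'F',o['contact_force'].round(2),'box F',(o['contact_force'][:2]@X).round(2),(o['contact_force'][:2]@Y).round(2),o['grip_width'])
E
python3 st.py
```

```text
1.8 [ 31.42   2.45 139.82] [639.55 -70.26 139.82] [-179.62    0.59   20.72] F [-1.37  0.79 -1.73] box F -1.01 1.22 0.45907460568678693
```

>>> servo_tool --angular '[[0,0,0],[0,0,0],[0,0,0]]' --slide '[[0,0,-20],[0,0,-40],[0,0,-40]]' --grip '[-1,-1,-1]'

```text
time: 2.05
tool_pos: [641.1, -71.8, 104.3]
tcp_rot: [-3.139, 0.005, 0.36]
contact_force: [-1.0, 1.4, -0.7]
grip_width: 0.6
```

```bash
python3 st.py; python3 - <<'E'
from h import *
c=cam('side'); zoom(c,'s2.png',proj(c,B(10,0,90)),w=110,h=90,k=7)
E
python3 st.py
```

```text
2.05 [ 32.33   0.46 104.29] [641.1  -71.8  104.29] [-179.83    0.27   20.62] F [-0.99  1.44 -0.66] box F -0.42 1.69 0.5826405211311982
2.1 [ 3.3100e+01 -5.0000e-02  1.0626e+02] [642.   -72.01 106.26] [-1.7991e+02  1.5000e-01  2.0620e+01] F [0.57 0.87 0.26] box F 0.84 0.61 0.32912845595351775
```

View pics/s2.png

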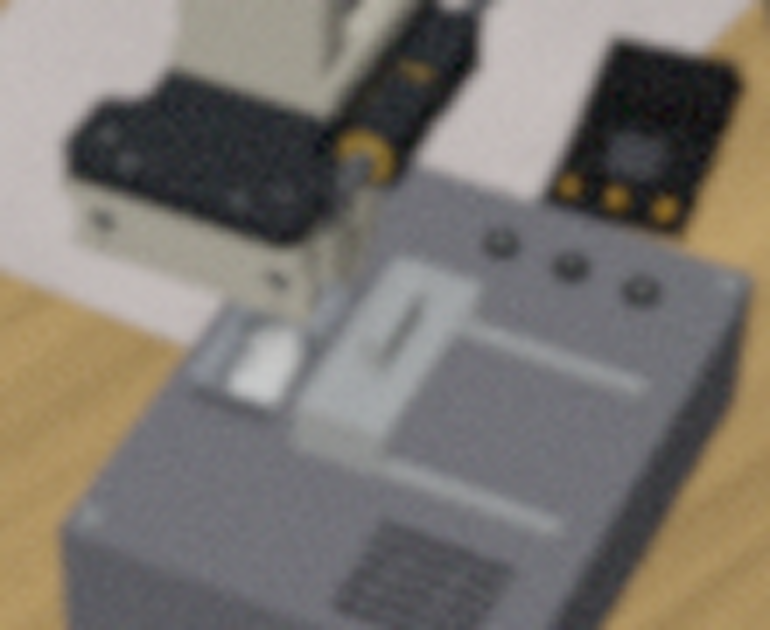

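>>> servo_tool --angular '[[0,0,0],[0,0,0],[0,0,0],[0,0,0],[0,0,0],[0,0,0],[0,0,0],[0,0,0],[0,0,0],[0,0,0]]' --slide '[[0,0,-10],[0,0,-20],[0,0,-20],[-7,-2.6,-20],[-14,-5.3,-20],[-21,-7.9,-20],[-28,-10.5,-20],[-36,-13.5,-20],[-44,-16.5,-20],[-44,-16.5,-20]]' --grip '[-1,-1,-1,-1,-1,-1,-1,-1,-1,-1]'

```text
time: 2.93
tool_pos: [597.2, -89.1, 87.1]
tcp_rot: [3.142, 0.001, 0.36]
contact_force: [0.5, 1.2, -0.5]
grip_width: 0.4
```

```bash
python3 st.py
```

```text
2.9333 [-14.84  -0.29  87.15] [597.21 -89.09  87.15] [1.800e+02 6.000e-02 2.061e+01] F [ 0.48  1.17 -0.48] box F 0.86 0.92 0.3706666116224675
```

>>> servo_tool --angular '[[0,0,0],[0,0,0],[0,0,0],[0,0,0],[0,0,0]]' --slide '[[-5,-1.9,0],[-10,-3.8,0],[-14,-5.3,0],[-14,-5.3,0],[-14,-5.3,0]]' --grip '[-1,-1,-1,-1,-1]'

```text
time: 3.35
tool_pos: [584.3, -93.8, 86.6]
tcp_rot: [-3.141, 0.001, 0.36]
contact_force: [0.8, 0.5, -0.0]
grip_width: 0.1
```

```bash
python3 st.py;  python3 - <<'E'
from h import *
c=cam('side'); zoom(c,'s3.png',proj(c,B(-10,0,90)),w=110,h=80,k=7)
E
python3 st.py
```

```text
3.35 [-28.57  -0.16  86.62] [584.31 -93.8   86.62] [-1.7999e+02  6.0000e-02  2.0640e+01] F [ 0.85  0.47 -0.04] box F 0.96 0.14 0.0982122495622402
3.4 [-28.42  -0.12  86.52] [584.44 -93.71  86.52] [-1.7998e+02  6.0000e-02  2.0650e+01] F [-0.31 -0.44 -0.54] box F -0.44 -0.3 0.4388280446161164
```

View pics/s3.png

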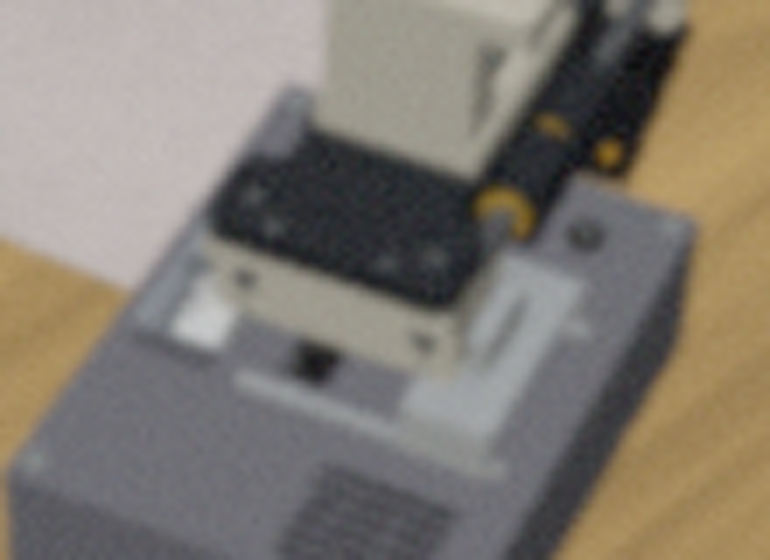

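>>> servo_tool --angular '[[0,0,0],[0,0,0],[0,0,0],[0,0,0]]' --slide '[[-1.4,-0.5,0],[-2.8,-1.0,0],[-2.8,-1.0,0],[-2.8,-1.0,0]]' --grip '[-1,-1,-1,-1]'

```text
time: 3.73
tool_pos: [582.8, -94.3, 86.6]
tcp_rot: [3.141, -0.002, 0.36]
contact_force: [5.5, 2.0, -3.0]
grip_width: 0.3
```

```bash
python3 st.py
```

```text
3.7333 [-30.16  -0.14  86.64] [582.82 -94.34  86.64] [ 1.7998e+02 -9.0000e-02  2.0650e+01] F [ 5.49  1.99 -3.  ] box F 5.84 -0.07 0.30684215043629465
```

>>> servo_tool --angular '[[0,0,0],[0,0,0],[0,0,0],[0,0,0],[0,0,0],[0,0,0],[0,0,0],[0,0,0],[0,0,0]]' --slide '[[8,3,0],[8,3,30],[8,3,65],[-25,-10,80],[-65,-30,80],[-105,-50,80],[-145,-70,80],[-170,-90,80],[-170,-90,80]]' --grip '[-1,-1,-1,-1,-1,-1,-1,-1,-1]'

```text
time: 4.48
tool_pos: [407.0, -187.0, 166.8]
tcp_rot: [-3.14, 0.004, 0.357]
contact_force: [1.4, -0.3, -0.5]
grip_width: 0.5
```

```bash
cat > look.py <<'E'
from h import *
import sys
t=sys.argv[1]
c=cam('top'); zoom(c,t+'t.png',proj(c,B(30,0,70)),w=76,h=56,k=10)
P=cloud(c); q=np.array([inv(p) for p in P.reshape(-1,3)])
m=(np.abs(q[:,0]-10)<4)&(np.abs(q[:,1])<4)&(q[:,2]<100);print('crown',m.sum(),np.median(q[m][:,2]))
m=(np.abs(q[:,0]-10)<25)&(np.abs(q[:,1])>30)&(np.abs(q[:,1])<60)&(q[:,2]<70);print('panel',np.median(q[m][:,2]))
c=cam('side'); zoom(c,t+'s.png',proj(c,B(30,0,70)),w=76,h=56,k=10)
P=cloud(c); q=np.array([inv(p) for p in P.reshape(-1,3)])
m=(np.abs(q[:,0]-10)<4)&(np.abs(q[:,1])<4)&(q[:,2]<100);print('crown',m.sum(),np.median(q[m][:,2]))
m=(np.abs(q[:,0]-10)<25)&(np.abs(q[:,1])>30)&(np.abs(q[:,1])<60)&(q[:,2]<70);print('panel',np.median(q[m][:,2]))
E
python3 look.py a; python3 st.py
```

```text
crown 14 64.56874309567894
panel 60.265892480339296
crown 9 65.69303428323151
panel 60.38413078637152
4.5833 [-222.74  -25.26  167.2 ] [ 411.38 -185.58  167.2 ] [1.7998e+02 1.0000e-02 2.0470e+01] F [-0.36  0.07  0.23] box F -0.31 0.2 0.3084205990283123
```

View pics/at.png

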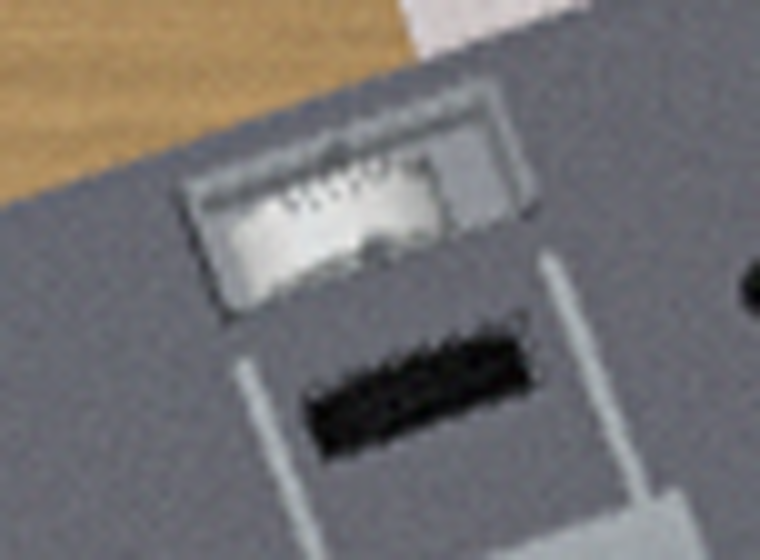

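View pics/as.png

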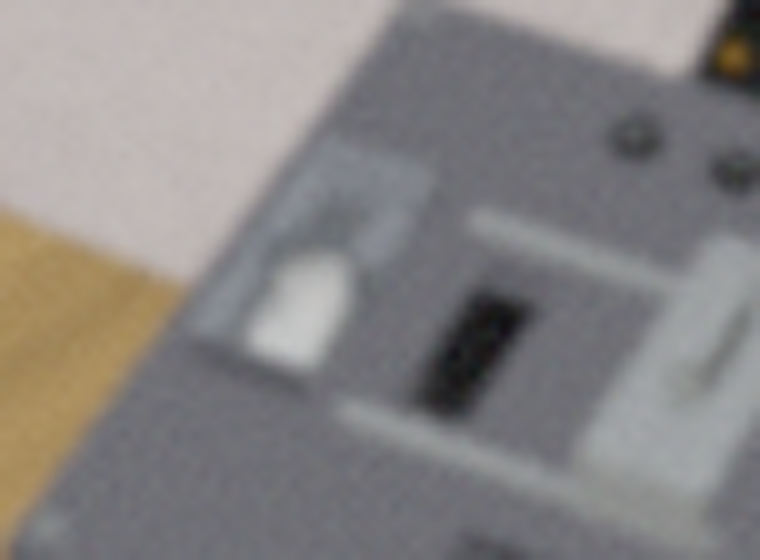

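The shutter is fully open. In the top zoom the slot and wheel are dark at (415,390), the posts are near (340,150) and (375,245), and the bar is at (437,195), about 17 mm to -y, which is roughly -0.85 rad. The crown is about 5 mm above the panel.

>>> servo_tool --angular '[[0,0,0],[0,0,0],[0,0,0],[0,0,0],[0,0,0],[0,0,0],[0,0,0],[0,0,0],[0,0,0],[0,0,0]]' --slide '[[36,15,0],[72,30,0],[108,46,0],[144,62,0],[180,77,0],[214,92,0],[214,92,-30],[214,92,-60],[214,92,-88],[214,92,-88]]' --grip '[-1,-1,-1,-1,-1,-1,-1,-1,-1,-1]'

```text
time: 5.42
tool_pos: [623.2, -89.8, 72.1]
tcp_rot: [-3.135, 0.01, 0.363]
contact_force: [-1.8, 0.3, -0.7]
grip_width: 0.7
```

>>> servo_tool --angular '[[0,0,0],[0,0,0],[0,0,0],[0,0,0]]' --slide '[[0,0,0],[0,0,0],[0,0,0],[0,0,0]]' --grip '[-1,-1,-1,-1]'

```text
time: 5.75
tool_pos: [627.3, -92.8, 80.9]
tcp_rot: [3.139, -0.003, 0.36]
contact_force: [-0.1, 0.0, 0.4]
grip_width: 0.2
```

```bash
python3 st.py;
```

```text
5.75 [ 12.04 -14.36  80.94] [627.32 -92.81  80.94] [ 1.7987e+02 -1.7000e-01  2.0650e+01] F [-0.12  0.04  0.37] box F -0.09 0.08 0.2386747388007952
```

>>> servo_tool --angular '[[0,0,0],[0,0,0],[0,0,0],[0,0,0],[0,0,0],[0,0,0],[0,0,0],[0,0,0]]' --slide '[[-2,-0.7,-2],[-2,-0.7,-4],[-2,-0.7,-6],[-2,-0.7,-8],[-2,-0.7,-9],[-2,-0.7,-10],[-2,-0.7,-11],[-2,-0.7,-11]]' --grip '[-1,-1,-1,-1,-1,-1,-1,-1]'

```text
time: 6.42
tool_pos: [624.0, -93.3, 67.4]
tcp_rot: [-3.141, 0.0, 0.36]
contact_force: [-0.2, 0.8, -0.9]
grip_width: 0.3
```

>>> servo_tool --angular '[[0,0,0],[0,0,0],[0,0,0],[0,0,0]]' --slide '[[0,0,0],[0,0,0],[0,0,0],[0,0,0]]' --grip '[-1,-1,-1,-1]'

```text
time: 6.75
tool_pos: [624.2, -93.3, 67.8]
tcp_rot: [3.141, -0.0, 0.36]
contact_force: [0.6, 0.0, 0.1]
grip_width: 0.5
```

```bash
python3 st.py;
```

```text
6.75 [  8.89 -13.72  67.83] [624.15 -93.32  67.83] [ 1.7999e+02 -1.0000e-02  2.0650e+01] F [0.56 0.02 0.09] box F 0.53 -0.18 0.4969302886202833
```

>>> servo_tool --angular '[[0,0,0],[0,0,0],[0,0,0],[0,0,0],[0,0,0],[0,0,0]]' --slide '[[0,0,-0.5],[0,0,-1.0],[0,0,-1.5],[0,0,-1.5],[0,0,-1.5],[0,0,-1.5]]' --grip '[-1,-1,-1,-1,-1,-1]'

```text
time: 7.25
tool_pos: [624.1, -93.3, 66.2]
tcp_rot: [3.141, 0.0, 0.36]
contact_force: [0.3, -0.3, 0.5]
grip_width: 0.5
```

>>> servo_tool --angular '[[0,0,0],[0,0,0],[0,0,0],[0,0,0]]' --slide '[[0,0,-0.5],[0,0,-0.5],[0,0,-0.5],[0,0,-0.5]]' --grip '[-1,-1,-1,-1]'

```text
time: 7.58
tool_pos: [624.1, -93.3, 65.7]
tcp_rot: [3.142, -0.0, 0.36]
contact_force: [0.8, -0.3, 0.5]
grip_width: 0.3
```

>>> servo_tool --angular '[[0,0,0],[0,0,0],[0,0,0],[0,0,0]]' --slide '[[0,0,-0.5],[0,0,-0.5],[0,0,-0.5],[0,0,-0.5]]' --grip '[-1,-1,-1,-1]'

```text
time: 7.92
tool_pos: [624.1, -93.3, 65.2]
tcp_rot: [3.142, 0.0, 0.36]
contact_force: [-1.2, -0.3, -0.6]
grip_width: 0.2
```

>>> servo_tool --angular '[[0,0,0],[0,0,0],[0,0,0],[0,0,0]]' --slide '[[0,0,-0.5],[0,0,-0.5],[0,0,-0.5],[0,0,-0.5]]' --grip '[-1,-1,-1,-1]'

```text
time: 8.25
tool_pos: [624.1, -93.3, 64.7]
tcp_rot: [3.142, 0.0, 0.36]
contact_force: [0.5, -0.0, 0.9]
grip_width: 0.6
```

>>> servo_tool --angular '[[0,0,0],[0,0,0],[0,0,0],[0,0,0]]' --slide '[[0,0,-0.5],[0,0,-0.5],[0,0,-0.5],[0,0,-0.5]]' --grip '[-1,-1,-1,-1]'

```text
time: 8.58
tool_pos: [624.1, -93.3, 64.3]
tcp_rot: [3.141, -0.0, 0.36]
contact_force: [0.3, 0.5, -0.7]
grip_width: 0.5
```

>>> servo_tool --angular '[[0,0,0],[0,0,0],[0,0,0],[0,0,0]]' --slide '[[0,0,-0.4],[0,0,-0.4],[0,0,-0.4],[0,0,-0.4]]' --grip '[-1,-1,-1,-1]'

```text
time: 8.92
tool_pos: [624.2, -93.3, 64.0]
tcp_rot: [3.141, -0.0, 0.36]
contact_force: [-0.3, 0.1, 1.1]
grip_width: 0.7
```

>>> servo_tool --angular '[[0,0,0],[0,0,0],[0,0,0],[0,0,0]]' --slide '[[0,0,-0.4],[0,0,-0.4],[0,0,-0.4],[0,0,-0.4]]' --grip '[-1,-1,-1,-1]'

```text
time: 9.25
tool_pos: [624.2, -93.3, 63.6]
tcp_rot: [3.141, -0.0, 0.36]
contact_force: [0.4, -0.5, 3.9]
grip_width: 0.3
```

>>> servo_tool --angular '[[0,0,0],[0,0,0],[0,0,0],[0,0,0]]' --slide '[[0,0,-0.4],[0,0,-0.4],[0,0,-0.4],[0,0,-0.4]]' --grip '[-1,-1,-1,-1]'

```text
time: 9.58
tool_pos: [624.2, -93.3, 63.3]
tcp_rot: [3.141, -0.0, 0.36]
contact_force: [-0.1, 0.3, 5.5]
grip_width: 0.2
```

>>> servo_tool --angular '[[0,0,0],[0,0,0],[0,0,0],[0,0,0],[0,0,0],[0,0,0],[0,0,0]]' --slide '[[0,0,-0.1],[-0.35,0.94,-0.1],[-0.7,1.87,-0.1],[-1.05,2.8,-0.1],[-1.4,3.74,-0.1],[-1.4,3.74,-0.1],[-1.4,3.74,-0.1]]' --grip '[-1,-1,-1,-1,-1,-1,-1]'

```text
time: 10.17
tool_pos: [623.4, -90.9, 63.6]
tcp_rot: [3.139, -0.001, 0.36]
contact_force: [-1.1, -5.6, 6.0]
grip_width: 0.2
```

```bash
python3 st.py;
```

```text
10.1667 [  9.05 -11.24  63.65] [623.43 -90.94  63.65] [ 1.7984e+02 -7.0000e-02  2.0640e+01] F [-1.09 -5.56  6.  ] box F -2.98 -4.82 0.17601607781745815
```

>>> servo_tool --angular '[[0,0,0],[0,0,0],[0,0,0],[0,0,0],[0,0,0],[0,0,0],[0,0,0]]' --slide '[[-0.35,0.94,0],[-0.7,1.87,0],[-1.05,2.8,0],[-1.4,3.74,0],[-1.75,4.68,0],[-2.1,5.6,0],[-2.1,5.6,0]]' --grip '[-1,-1,-1,-1,-1,-1,-1]'

```text
time: 10.75
tool_pos: [621.3, -85.1, 64.0]
tcp_rot: [3.139, -0.001, 0.36]
contact_force: [-1.4, -3.2, 9.5]
grip_width: 0.1
```

```bash
python3 st.py; python3 look.py b
```

```text
10.75 [ 9.12 -5.08 64.05] [621.33 -85.15  64.05] [ 1.7984e+02 -8.0000e-02  2.0650e+01] F [-1.42 -3.17  9.49] box F -2.44 -2.47 0.11757632277429317
crown 0 nan
panel nan
crown 0 nan
panel 60.20517339151538
  return _methods._mean(a, axis=axis, dtype=dtype,
  ret = ret.dtype.type(ret / rcount)
```

View pics/bs.png

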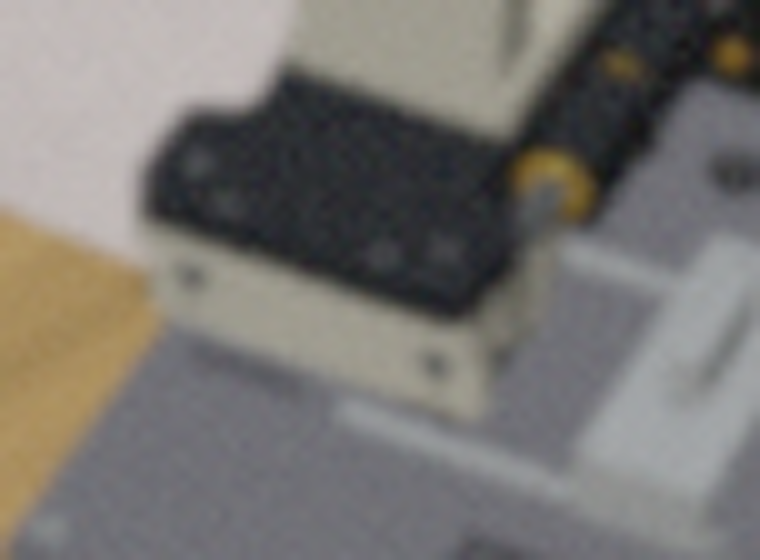

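View pics/bt.png

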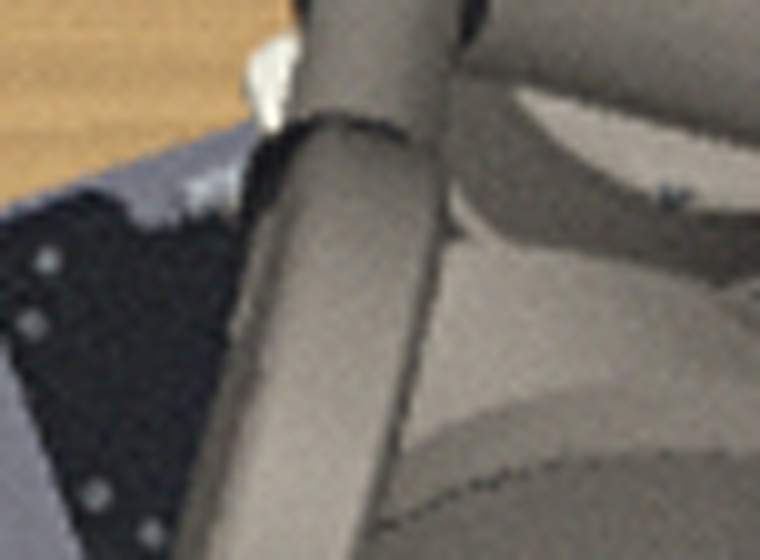

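>>> servo_tool --angular '[[0,0,0],[0,0,0],[0,0,0]]' --slide '[[0,0,0.5],[0,0,0.5],[0,0,0.5]]' --grip '[-1,-1,-1]'

```text
time: 11.1
tool_pos: [621.3, -85.1, 64.3]
tcp_rot: [3.139, -0.001, 0.36]
contact_force: [-0.5, -3.8, 7.7]
grip_width: 0.5
```

```bash
python3 st.py
```

```text
11.1 [ 9.1  -5.05 64.29] [621.3  -85.13  64.29] [ 1.7985e+02 -7.0000e-02  2.0640e+01] F [-0.5  -3.82  7.7 ] box F -1.81 -3.4 0.4790092156665145
```

>>> servo_tool --angular '[[0,0,0],[0,0,0],[0,0,0],[0,0,0],[0,0,0],[0,0,0]]' --slide '[[-0.35,0.94,0.1],[-0.7,1.87,0.2],[-1.05,2.8,0.2],[-1.4,3.74,0.2],[-1.4,3.74,0.2],[-1.4,3.74,0.2]]' --grip '[-1,-1,-1,-1,-1,-1]'

```text
time: 11.6
tool_pos: [619.8, -81.1, 64.4]
tcp_rot: [3.139, -0.001, 0.36]
contact_force: [0.5, -3.6, 6.3]
grip_width: 0.7
```

```bash
python3 st.py
```

```text
11.6 [ 9.14 -0.78 64.35] [619.83 -81.11  64.35] [ 1.7988e+02 -7.0000e-02  2.0650e+01] F [ 0.47 -3.6   6.34] box F -0.83 -3.54 0.7207394318239071
```

>>> servo_tool --angular '[[0,0,0],[0,0,0],[0,0,0],[0,0,0],[0,0,0],[0,0,0],[0,0,0],[0,0,0],[0,0,0]]' --slide '[[0,0,10],[0,0,30],[0,0,60],[-25,-10,80],[-65,-30,80],[-105,-50,80],[-145,-70,80],[-180,-90,80],[-180,-90,80]]' --grip '[-1,-1,-1,-1,-1,-1,-1,-1,-1]'

```text
time: 12.35
tool_pos: [434.0, -171.0, 143.3]
tcp_rot: [-3.139, 0.004, 0.358]
contact_force: [0.2, 0.2, 0.5]
grip_width: 0.4
```

```bash
python3 look.py c; python3 st.py
```

```text
crown 18 65.36616514351493
panel 60.27464284637983
crown 8 65.2382543248981
panel 60.250995706288876
12.45 [-192.7   -20.72  143.97] [ 437.9  -170.77  143.97] [-1.7997e+02  1.0000e-02  2.0480e+01] F [ 0.44 -0.22 -0.27] box F 0.33 -0.36 0.5432391816678463
```

View pics/ct.png

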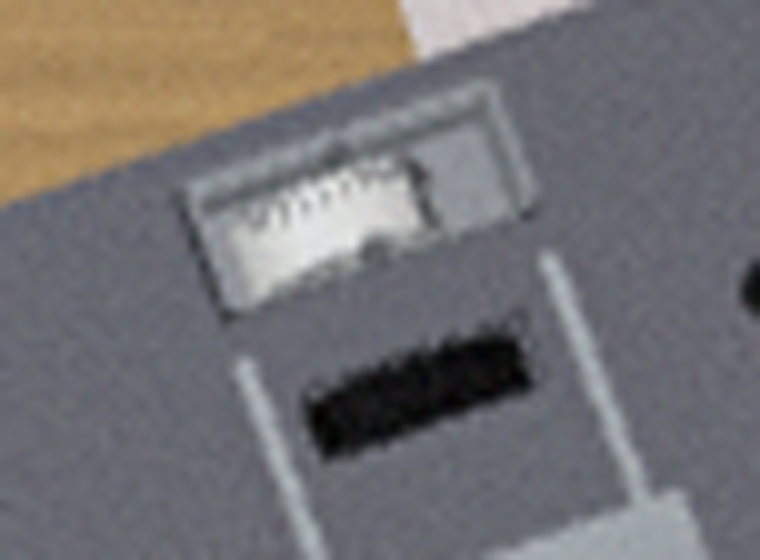

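View pics/cs.png

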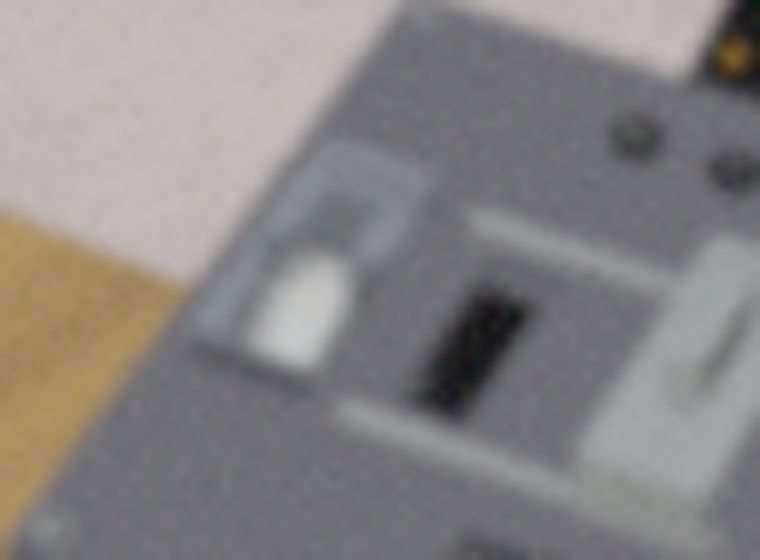

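```bash
cat >> h.py <<'E'
def ang(c,u,v,zc=39.2,r=22):
    d=c['R'].T@np.array([(u-c['cx'])/c['f'],(v-c['cy'])/c['f'],1]); o=-c['R'].T@c['t']
    o2=inv(o); d2=np.r_[d[:2]@X,d[:2]@Y,d[2]]
    a=d2[1]**2+d2[2]**2; b=o2[1]*d2[1]+(o2[2]-zc)*d2[2]; cc=o2[1]**2+(o2[2]-zc)**2-r*r
    D=b*b-a*cc
    if D<0: return None
    t=(-b-D**.5)/a; p=o2+t*d2
    return p[0].round(1),p[1].round(2),p[2].round(1),round(float(np.arctan2(p[1],p[2]-zc)),3)
def zp(c,cen,zx,zy,w=76,h=56,k=10):
    u0,v0=int(cen[0]-w/2),int(cen[1]-h/2); return u0+(zx+.5)/k-.5, v0+(zy+.5)/k-.5
E
python3 - <<'E'
from h import *
c=cam('top'); cen=proj(c,B(30,0,70))
for z in[(340,150),(375,245),(417,165),(424,190),(430,212),(412,190),(410,165),(255,215),(290,200),(437,195),(430,170)]: print(z,ang(c,*zp(c,cen,*z)))
for y in(0,):
  for x in (36,40,60,64):
    u=proj(c,B(x,0,62)); u0,v0=int(cen[0]-38),int(cen[1]-28); print(x,(u-[u0,v0])*10)
for x in(40,50,60):
  for a in(-1.2,-.9,-.6,-.3,0): u=proj(c,B(x,22*np.sin(a),39.2+22*np.cos(a)));print(x,a,((u-[u0,v0])*10).round())
# rectified patch of drum unrolled: rows x, cols angle
def unroll(c,f):
  xs=np.arange(34,66,.25); aa=np.arange(-1.2,1.2,.01)
  M=np.array([[proj(c,B(x,22*np.sin(a),39.2+22*np.cos(a))) for a in aa] for x in xs],np.float32)
  I=cv2.remap(c['img'],M[...,0],M[...,1],cv2.INTER_CUBIC); cv2.imwrite('pics/'+f,cv2.resize(I,None,fx=3,fy=3))
unroll(c,'unr_c.png')
E
```

```text
(340, 150) (np.float64(62.7), np.float64(-2.36), np.float64(61.1), -0.108)
(375, 245) (np.float64(41.5), np.float64(-2.02), np.float64(61.1), -0.092)
(417, 165) (np.float64(56.7), np.float64(-18.88), np.float64(50.5), -1.032)
(424, 190) (np.float64(50.9), np.float64(-18.01), np.float64(51.8), -0.959)
(430, 212) (np.float64(45.9), np.float64(-17.26), np.float64(52.8), -0.902)
(412, 190) (np.float64(51.0), np.float64(-14.73), np.float64(55.5), -0.734)
(410, 165) (np.float64(56.5), np.float64(-16.76), np.float64(53.4), -0.866)
(255, 215) (np.float64(57.5), np.float64(17.28), np.float64(52.8), 0.903)
(290, 200) (np.float64(56.8), np.float64(10.55), np.float64(58.5), 0.5)
(437, 195) None
(430, 170) None
36 [371.41724359 266.99685743]
40 [364.50482132 249.10660102]
60 [330.04360149 159.91643947]
64 [323.17146714 142.13045349]
40 -1.2 [446. 236.]
40 -0.9 [436. 234.]
40 -0.6 [417. 235.]
40 -0.3 [393. 241.]
40 0 [364. 250.]
50 -1.2 [429. 192.]
50 -0.9 [418. 189.]
50 -0.6 [400. 191.]
50 -0.3 [375. 197.]
50 0 [347. 206.]
60 -1.2 [412. 148.]
60 -0.9 [401. 145.]
60 -0.6 [383. 147.]
60 -0.3 [358. 152.]
60 0 [330. 161.]
```

View pics/unr_c.png

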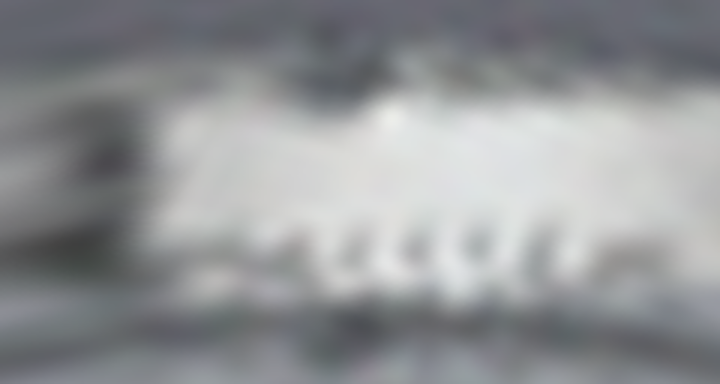

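```bash
cat > un.py <<'E'
from h import *
import sys
DY=float(sys.argv[2]) if len(sys.argv)>2 else 0
c=cam('top'); cen=proj(c,B(30,0,70))
for z in(60,65,70): print(z,[inv(ray(c,*zp(c,cen,*q),z)).round(2) for q in[(340,150),(375,245)]])
xs=np.arange(34,66,.25); aa=np.arange(-1.2,1.2,.01)
M=np.array([[proj(c,B(x,DY+22*np.sin(a),39.2+22*np.cos(a))) for a in aa] for x in xs],np.float32)
I=cv2.remap(c['img'],M[...,0],M[...,1],cv2.INTER_CUBIC); 
g=cv2.cvtColor(I,cv2.COLOR_BGR2GRAY).astype(float)
pr=g[(xs>44)&(xs<51)].mean(0)
print([(round(float(a),2),int(p)) for a,p in zip(aa[::5],pr[::5])])
zoom(c,sys.argv[1],cen,w=60,h=45,k=13)
# post darkness along y at several x, z=70
for x in(62,63,38,39,40):
  ys=np.arange(-10,10,.5); M=np.array([[proj(c,B(x,y,70)) for y in ys]],np.float32)
  G=cv2.cvtColor(cv2.remap(c['img'],M[...,0],M[...,1],cv2.INTER_LINEAR),cv2.COLOR_BGR2GRAY)[0]
  print(x,ys[G.argmin()],G.min(),int(np.median(G)), G[::2].tolist())
E
python3 un.py d.png
```

```text
60 [array([62.94, -2.62, 60.  ]), array([41.69, -2.28, 60.  ])]
65 [array([61.79, -1.44, 65.  ]), array([40.67, -1.1 , 65.  ])]
70 [array([60.65, -0.26, 70.  ]), array([39.64,  0.08, 70.  ])]
[(-1.2, 137), (-1.15, 134), (-1.1, 129), (-1.05, 121), (-1.0, 112), (-0.95, 102), (-0.9, 94), (-0.85, 90), (-0.8, 97), (-0.75, 114), (-0.7, 139), (-0.65, 166), (-0.6, 186), (-0.55, 195), (-0.5, 197), (-0.45, 198), (-0.4, 199), (-0.35, 201), (-0.3, 204), (-0.25, 207), (-0.2, 208), (-0.15, 207), (-0.1, 209), (-0.05, 213), (0.0, 217), (0.05, 220), (0.1, 222), (0.15, 222), (0.2, 223), (0.25, 223), (0.3, 223), (0.35, 224), (0.4, 224), (0.45, 224), (0.5, 224), (0.55, 225), (0.6, 224), (0.65, 220), (0.7, 217), (0.75, 216), (0.8, 215), (0.85, 211), (0.9, 207), (0.95, 203), (1.0, 201), (1.05, 199), (1.1, 196), (1.15, 193)]
62 0.0 110 137 [137, 142, 145, 140, 134, 139, 143, 135, 124, 116, 110, 114, 122, 127, 133, 140, 139, 137, 141, 145]
63 0.0 124 144 [145, 150, 150, 147, 143, 144, 148, 144, 136, 130, 124, 128, 138, 144, 145, 144, 141, 141, 146, 154]
38 3.0 94 131 [130, 133, 136, 141, 143, 137, 130, 121, 112, 106, 104, 101, 97, 94, 120, 143, 148, 144, 136, 131]
39 0.0 100 140 [135, 140, 141, 150, 155, 149, 141, 124, 106, 102, 100, 102, 103, 110, 129, 152, 158, 160, 150, 140]
40 0.0 105 161 [146, 158, 163, 167, 168, 164, 156, 141, 126, 116, 105, 111, 120, 142, 165, 175, 175, 176, 170, 165]
```

View pics/d.png

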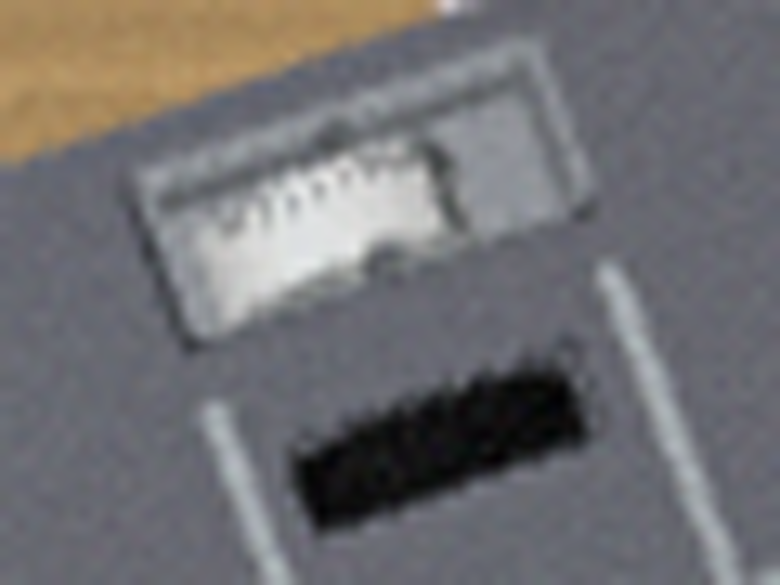

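>>> servo_tool --angular '[[0,0,0],[0,0,0],[0,0,0],[0,0,0],[0,0,0],[0,0,0],[0,0,0],[0,0,0],[0,0,0],[0,0,0]]' --slide '[[36,16,0],[72,32,0],[108,49,0],[144,65,0],[170,78,0],[183,84,-20],[183,84,-40],[183,84,-60],[183,84,-65],[183,84,-68]]' --grip '[-1,-1,-1,-1,-1,-1,-1,-1,-1,-1]'

```text
time: 13.38
tool_pos: [622.2, -84.6, 73.8]
tcp_rot: [-3.14, 0.002, 0.362]
contact_force: [0.6, -0.6, 0.9]
grip_width: 0.4
```

>>> servo_tool --angular '[[0,0,0],[0,0,0],[0,0,0],[0,0,0],[0,0,0]]' --slide '[[0,0,0],[0,0,0],[0,0,0],[0,0,0],[0,0,0]]' --grip '[-1,-1,-1,-1,-1]'

```text
time: 13.8
tool_pos: [622.6, -86.4, 76.6]
tcp_rot: [3.141, -0.001, 0.36]
contact_force: [0.1, -0.3, 0.8]
grip_width: 0.2
```

```bash
python3 st.py
```

```text
13.8 [ 9.85 -6.74 76.65] [622.59 -86.45  76.65] [ 1.7994e+02 -8.0000e-02  2.0630e+01] F [ 0.12 -0.28  0.85] box F 0.01 -0.3 0.24373355618763307
```

Lower to about 65.6 (11 mm), then in small steps.

>>> servo_tool --angular '[[0,0,0],[0,0,0],[0,0,0],[0,0,0],[0,0,0],[0,0,0],[0,0,0],[0,0,0],[0,0,0],[0,0,0]]' --slide '[[0,0,-2],[0,0,-4],[0,0,-6],[0,0,-8],[0,0,-9],[0,0,-10],[0,0,-10.5],[0,0,-11],[0,0,-11],[0,0,-11]]' --grip '[-1,-1,-1,-1,-1,-1,-1,-1,-1,-1]'

```text
time: 14.63
tool_pos: [622.2, -86.2, 64.9]
tcp_rot: [3.141, -0.0, 0.36]
contact_force: [-1.3, 1.2, 2.5]
grip_width: 0.6
```

>>> servo_tool --angular '[[0,0,0],[0,0,0],[0,0,0],[0,0,0]]' --slide '[[0,0,-0.4],[0,0,-0.4],[0,0,-0.4],[0,0,-0.4]]' --grip '[-1,-1,-1,-1]'

```text
time: 14.97
tool_pos: [622.2, -86.2, 64.5]
tcp_rot: [3.141, -0.0, 0.36]
contact_force: [-2.6, 1.1, 5.6]
grip_width: 0.1
```

>>> servo_tool --angular '[[0,0,0],[0,0,0],[0,0,0],[0,0,0],[0,0,0],[0,0,0],[0,0,0]]' --slide '[[0,0,-0.1],[-0.35,0.94,-0.1],[-0.7,1.87,-0.1],[-1.05,2.8,-0.1],[-1.4,3.74,-0.1],[-1.75,4.68,-0.1],[-2.1,5.6,-0.1]]' --grip '[-1,-1,-1,-1,-1,-1,-1]'

```text
time: 15.55
tool_pos: [620.8, -80.9, 64.6]
tcp_rot: [3.14, -0.001, 0.36]
contact_force: [2.3, -4.1, 5.7]
grip_width: 0.3
```

```bash
python3 st.py
```

```text
15.55 [10.09 -0.92 64.57] [620.77 -80.92  64.57] [ 1.7992e+02 -8.0000e-02  2.0640e+01] F [ 2.27 -4.05  5.73] box F 0.7 -4.59 0.2760965426281454
```

>>> servo_tool --angular '[[0,0,0],[0,0,0],[0,0,0],[0,0,0],[0,0,0],[0,0,0],[0,0,0]]' --slide '[[-0.35,0.94,0],[-0.7,1.87,0],[-1.05,2.8,0],[-1.4,3.74,0],[-1.75,4.68,0],[-2.1,5.6,0],[-2.1,5.6,0]]' --grip '[-1,-1,-1,-1,-1,-1,-1]'

```text
time: 16.13
tool_pos: [617.7, -74.5, 63.9]
tcp_rot: [-3.141, 0.0, 0.361]
contact_force: [0.8, -0.3, 3.8]
grip_width: 0.2
```

```bash
python3 st.py
```

```text
16.1333 [ 9.47  6.15 63.92] [617.7  -74.52  63.92] [-1.7996e+02  3.0000e-02  2.0660e+01] F [ 0.77 -0.28  3.77] box F 0.62 -0.53 0.1972927577963334
```

>>> servo_tool --angular '[[0,0,0],[0,0,0],[0,0,0],[0,0,0],[0,0,0],[0,0,0],[0,0,0],[0,0,0],[0,0,0]]' --slide '[[0,0,10],[0,0,30],[0,0,60],[-25,-15,80],[-65,-35,80],[-105,-55,80],[-145,-75,80],[-180,-95,80],[-180,-95,80]]' --grip '[-1,-1,-1,-1,-1,-1,-1,-1,-1]'

```text
time: 16.88
tool_pos: [432.5, -170.5, 143.8]
tcp_rot: [-3.138, 0.004, 0.358]
contact_force: [0.1, -0.5, -0.7]
grip_width: 0.1
```

```bash
python3 un.py e.png; python3 st.py
```

```text
60 [array([62.94, -2.62, 60.  ]), array([41.69, -2.28, 60.  ])]
65 [array([61.79, -1.44, 65.  ]), array([40.67, -1.1 , 65.  ])]
70 [array([60.65, -0.26, 70.  ]), array([39.64,  0.08, 70.  ])]
[(-1.2, 155), (-1.15, 155), (-1.1, 156), (-1.05, 157), (-1.0, 157), (-0.95, 154), (-0.9, 145), (-0.85, 130), (-0.8, 110), (-0.75, 90), (-0.7, 80), (-0.65, 90), (-0.6, 119), (-0.55, 157), (-0.5, 188), (-0.45, 204), (-0.4, 206), (-0.35, 205), (-0.3, 206), (-0.25, 206), (-0.2, 207), (-0.15, 208), (-0.1, 210), (-0.05, 212), (0.0, 216), (0.05, 220), (0.1, 222), (0.15, 220), (0.2, 221), (0.25, 223), (0.3, 224), (0.35, 224), (0.4, 225), (0.45, 224), (0.5, 224), (0.55, 223), (0.6, 221), (0.65, 217), (0.7, 215), (0.75, 213), (0.8, 211), (0.85, 209), (0.9, 207), (0.95, 204), (1.0, 201), (1.05, 199), (1.1, 196), (1.15, 193)]
62 0.5 107 136 [135, 139, 141, 140, 139, 138, 140, 132, 122, 115, 108, 112, 121, 128, 134, 140, 138, 134, 139, 143]
63 0.0 121 143 [144, 148, 148, 146, 143, 143, 143, 139, 131, 127, 121, 127, 135, 142, 146, 146, 142, 140, 145, 152]
38 1.5 96 128 [127, 127, 129, 139, 146, 142, 133, 124, 111, 102, 99, 97, 96, 98, 123, 145, 150, 147, 138, 128]
39 0.5 100 133 [120, 125, 130, 145, 155, 150, 143, 127, 110, 104, 101, 102, 104, 112, 129, 150, 158, 161, 150, 138]
40 0.0 109 153 [114, 124, 142, 161, 166, 163, 157, 143, 129, 119, 109, 114, 121, 143, 166, 174, 175, 175, 169, 164]
16.9333 [-196.31  -19.22  144.13] [ 433.99 -170.63  144.13] [-1.7985e+02  1.5000e-01  2.0470e+01] F [-0.26 -0.58 -0.36] box F -0.45 -0.45 0.17039677502094966
```

View pics/e.png

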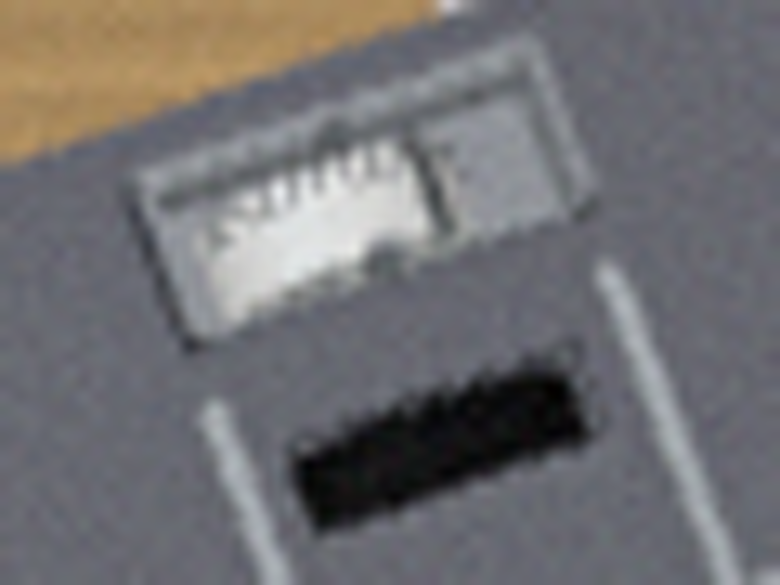

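>>> servo_tool --angular '[[0,0,0],[0,0,0],[0,0,0],[0,0,0],[0,0,0],[0,0,0],[0,0,0],[0,0,0],[0,0,0],[0,0,0]]' --slide '[[36,16,0],[72,32,0],[108,49,0],[144,65,0],[170,76,0],[187,82,-20],[187,82,-40],[187,82,-60],[187,82,-65],[187,82,-68]]' --grip '[-1,-1,-1,-1,-1,-1,-1,-1,-1,-1]'

```text
time: 17.77
tool_pos: [624.5, -86.8, 74.5]
tcp_rot: [-3.139, 0.003, 0.361]
contact_force: [-0.0, -1.0, -0.2]
grip_width: 0.7
```

>>> servo_tool --angular '[[0,0,0],[0,0,0],[0,0,0],[0,0,0],[0,0,0],[0,0,0],[0,0,0]]' --slide '[[0,0,-1],[0,0,-3],[0,0,-5],[0,0,-7],[0,0,-8],[0,0,-8],[0,0,-8]]' --grip '[-1,-1,-1,-1,-1,-1,-1]'

```text
time: 18.35
tool_pos: [625.0, -88.1, 68.4]
tcp_rot: [3.141, -0.0, 0.36]
contact_force: [-0.2, 0.4, -0.2]
grip_width: 0.2
```

```bash
python3 st.py
```

```text
18.35 [11.56 -9.17 68.39] [625.04 -88.12  68.39] [ 1.7998e+02 -1.0000e-02  2.0640e+01] F [-0.2   0.44 -0.17] box F -0.03 0.48 0.20580410634941546
```

>>> servo_tool --angular '[[0,0,0],[0,0,0],[0,0,0],[0,0,0],[0,0,0],[0,0,0],[0,0,0]]' --slide '[[-1,-0.4,-1],[-1,-0.4,-2],[-1,-0.4,-3],[-1,-0.4,-3.5],[-1,-0.4,-3.9],[-1,-0.4,-3.9],[-1,-0.4,-3.9]]' --grip '[-1,-1,-1,-1,-1,-1,-1]'

```text
time: 18.93
tool_pos: [624.0, -88.5, 64.5]
tcp_rot: [3.141, -0.0, 0.36]
contact_force: [-1.7, 0.6, 3.8]
grip_width: 0.5
```

>>> servo_tool --angular '[[0,0,0],[0,0,0],[0,0,0]]' --slide '[[0,0,-0.3],[0,0,-0.3],[0,0,-0.3]]' --grip '[-1,-1,-1]'

```text
time: 19.18
tool_pos: [624.1, -88.5, 64.3]
tcp_rot: [3.141, -0.0, 0.36]
contact_force: [-1.7, 0.4, 5.6]
grip_width: 0.4
```

>>> servo_tool --angular '[[0,0,0],[0,0,0],[0,0,0],[0,0,0],[0,0,0],[0,0,0],[0,0,0]]' --slide '[[0,0,-0.2],[0,0,-0.3],[-0.35,0.94,-0.3],[-0.7,1.87,-0.3],[-1.05,2.8,-0.3],[-1.4,3.74,-0.3],[-1.4,3.74,-0.3]]' --grip '[-1,-1,-1,-1,-1,-1,-1]'

```text
time: 19.77
tool_pos: [623.3, -85.9, 64.5]
tcp_rot: [3.139, -0.001, 0.36]
contact_force: [-0.9, -4.1, 6.1]
grip_width: 0.6
```

```bash
python3 st.py
```

```text
19.7667 [10.72 -6.51 64.46] [623.32 -85.92  64.46] [ 1.7984e+02 -7.0000e-02  2.0650e+01] F [-0.89 -4.11  6.06] box F -2.27 -3.53 0.6280590983359786
```

>>> servo_tool --angular '[[0,0,0],[0,0,0],[0,0,0],[0,0,0],[0,0,0],[0,0,0]]' --slide '[[0,0,-0.3],[-0.35,0.94,-0.3],[-0.7,1.87,-0.3],[-1.05,2.8,-0.3],[-1.4,3.74,-0.3],[-1.4,3.74,-0.3]]' --grip '[-1,-1,-1,-1,-1,-1]'

```text
time: 20.27
tool_pos: [622.0, -82.2, 64.4]
tcp_rot: [3.139, -0.001, 0.36]
contact_force: [0.1, -2.9, 6.3]
grip_width: 0.3
```

```bash
python3 st.py
```

```text
20.2667 [10.78 -2.52 64.37] [621.98 -82.17  64.37] [ 1.7983e+02 -8.0000e-02  2.0650e+01] F [ 0.14 -2.89  6.26] box F -0.88 -2.76 0.3165318455231849
```

>>> servo_tool --angular '[[0,0,0],[0,0,0],[0,0,0],[0,0,0],[0,0,0],[0,0,0],[0,0,0],[0,0,0],[0,0,0],[0,0,0]]' --slide '[[0,0,2],[0,0,4],[1.6,-4.2,4],[3.0,-8.0,4],[3.0,-8.0,4],[3.0,-8.0,3],[3.0,-8.0,2],[3.0,-8.0,1.2],[3.0,-8.0,0.6],[3.0,-8.0,0.6]]' --grip '[-1,-1,-1,-1,-1,-1,-1,-1,-1,-1]'

```text
time: 21.1
tool_pos: [624.2, -89.0, 64.3]
tcp_rot: [3.141, -0.0, 0.361]
contact_force: [-1.0, 0.1, 4.6]
grip_width: 0.5
```

```bash
python3 st.py
```

```text
21.1 [10.48 -9.66 64.32] [624.21 -88.96  64.32] [ 1.7998e+02 -1.0000e-02  2.0660e+01] F [-1.03  0.13  4.58] box F -0.91 0.49 0.5435992668181172
```

>>> servo_tool --angular '[[0,0,0],[0,0,0],[0,0,0],[0,0,0],[0,0,0],[0,0,0],[0,0,0],[0,0,0]]' --slide '[[0,0,-0.2],[0,0,-0.4],[-0.35,0.94,-0.5],[-0.7,1.87,-0.6],[-1.05,2.8,-0.7],[-1.4,3.74,-0.7],[-1.75,4.68,-0.7],[-1.75,4.68,-0.7]]' --grip '[-1,-1,-1,-1,-1,-1,-1,-1]'

```text
time: 21.77
tool_pos: [623.0, -85.5, 64.3]
tcp_rot: [3.139, -0.001, 0.36]
contact_force: [-1.4, -4.9, 6.9]
grip_width: 0.5
```

```bash
python3 st.py
```

```text
21.7667 [10.62 -6.   64.3 ] [623.05 -85.48  64.3 ] [ 1.7984e+02 -6.0000e-02  2.0650e+01] F [-1.4  -4.86  6.87] box F -3.02 -4.06 0.4502670502562379
```

>>> servo_tool --angular '[[0,0,0],[0,0,0],[0,0,0],[0,0,0],[0,0,0],[0,0,0]]' --slide '[[-0.35,0.94,0],[-0.7,1.87,0],[-1.05,2.8,0],[-1.4,3.74,0],[-1.4,3.74,0],[-1.4,3.74,0]]' --grip '[-1,-1,-1,-1,-1,-1]'

```text
time: 22.27
tool_pos: [621.7, -81.7, 64.3]
tcp_rot: [3.139, -0.001, 0.36]
contact_force: [-0.7, -3.8, 6.6]
grip_width: 0.2
```

>>> servo_tool --angular '[[0,0,0],[0,0,0],[0,0,0],[0,0,0],[0,0,0],[0,0,0],[0,0,0],[0,0,0],[0,0,0]]' --slide '[[0,0,10],[0,0,30],[0,0,60],[-25,-12,80],[-65,-32,80],[-105,-52,80],[-145,-72,80],[-180,-92,80],[-180,-92,80]]' --grip '[-1,-1,-1,-1,-1,-1,-1,-1,-1]'

```text
time: 23.02
tool_pos: [436.2, -173.5, 143.2]
tcp_rot: [-3.14, 0.003, 0.358]
contact_force: [1.1, 0.9, 0.8]
grip_width: 0.6
```

```bash
python3 un.py f.png; python3 st.py
```

```text
60 [array([62.94, -2.62, 60.  ]), array([41.69, -2.28, 60.  ])]
65 [array([61.79, -1.44, 65.  ]), array([40.67, -1.1 , 65.  ])]
70 [array([60.65, -0.26, 70.  ]), array([39.64,  0.08, 70.  ])]
[(-1.2, 150), (-1.15, 151), (-1.1, 152), (-1.05, 154), (-1.0, 157), (-0.95, 159), (-0.9, 162), (-0.85, 164), (-0.8, 167), (-0.75, 170), (-0.7, 173), (-0.65, 177), (-0.6, 182), (-0.55, 187), (-0.5, 193), (-0.45, 200), (-0.4, 205), (-0.35, 210), (-0.3, 206), (-0.25, 178), (-0.2, 127), (-0.15, 88), (-0.1, 100), (-0.05, 158), (0.0, 213), (0.05, 232), (0.1, 229), (0.15, 225), (0.2, 223), (0.25, 221), (0.3, 221), (0.35, 222), (0.4, 223), (0.45, 224), (0.5, 224), (0.55, 224), (0.6, 223), (0.65, 219), (0.7, 216), (0.75, 215), (0.8, 213), (0.85, 211), (0.9, 207), (0.95, 204), (1.0, 202), (1.05, 201), (1.1, 198), (1.15, 194)]
62 0.5 107 136 [136, 139, 141, 141, 141, 141, 143, 134, 123, 115, 108, 113, 123, 128, 133, 138, 136, 136, 143, 147]
63 0.0 120 145 [145, 151, 149, 145, 144, 145, 146, 142, 133, 126, 120, 127, 138, 146, 149, 146, 140, 141, 148, 157]
38 2.0 93 132 [132, 133, 133, 138, 140, 136, 132, 125, 113, 105, 100, 96, 93, 94, 120, 143, 149, 145, 137, 129]
39 0.5 98 141 [143, 142, 142, 149, 153, 150, 143, 129, 113, 105, 99, 100, 101, 107, 124, 147, 158, 162, 152, 141]
40 0.0 97 160 [159, 157, 161, 167, 168, 165, 159, 146, 130, 109, 97, 112, 122, 143, 165, 173, 176, 179, 173, 167]
23.0667 [-193.89  -23.28  143.56] [ 437.68 -173.57  143.56] [-1.7995e+02  8.0000e-02  2.0470e+01] F [-0.61  0.43 -0.74] box F -0.42 0.62 0.37659324972422625
```

View pics/f.png

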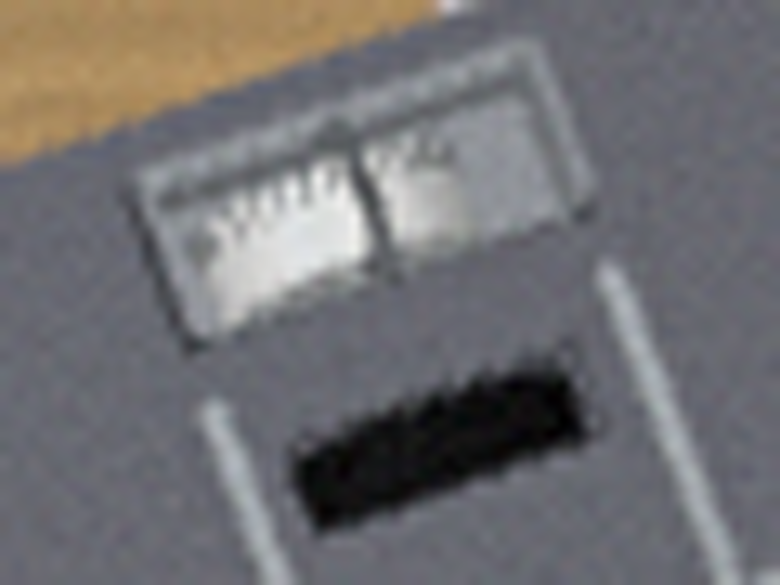

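```bash
python3 - <<'E'
from h import *
c=cam('top')
g=cv2.cvtColor(c['img'],cv2.COLOR_BGR2GRAY)
def prof(x,y0,y1,z):
  ys=np.arange(y0,y1,.25); M=np.array([[proj(c,B(x,y,z)) for y in ys]],np.float32)
  return ys,cv2.remap(g,M[...,0],M[...,1],cv2.INTER_CUBIC)[0].astype(float)
for x in(3.5,4.5,5.5):   # slot dark
  ys,p=prof(x,-40,40,60); t=(np.percentile(p,5)+100)/2; i=np.where(p<60)[0]; print('slot',x,ys[i[0]],ys[i[-1]],(ys[i[0]]+ys[i[-1]])/2)
for x in(-5,0,5,10):
  o=[]
  for s in(-1,1):
    ys,p=prof(x,*( (20,48) if s>0 else (-48,-20)),62); m=np.abs(ys)>27; w=np.clip(p-125,0,None)*m; o.append((w*ys).sum()/w.sum())
  print('rails',x,np.round(o,2),np.mean(o))
for x in(48,52):
  ys,p=prof(x,-60,60,71); print(x,[(float(a),int(b)) for a,b in zip(ys[::6],p[::6]) if 25<abs(a)<45])
for x in(-70,70,0): # box edges
  ys,p=prof(x,-115,115,60); 
  print('box',x,[(float(a),int(b)) for a,b in zip(ys[::6],p[::6]) if 92<abs(a)<108])
E
```

```text
slot 3.5 -22.5 23.5 0.5
slot 4.5 -22.25 23.75 0.75
slot 5.5 -22.25 23.75 0.75
rails -5 [-34.25  32.71] -0.770067475328009
rails 0 [-34.4   32.36] -1.0200819449615288
rails 5 [-34.48  32.83] -0.824272667961214
rails 10 [-34.66  32.58] -1.036999641221641
48 [(-43.5, 104), (-42.0, 101), (-40.5, 106), (-39.0, 103), (-37.5, 98), (-36.0, 104), (-34.5, 129), (-33.0, 141), (-31.5, 118), (-30.0, 116), (-28.5, 131), (-27.0, 144), (-25.5, 147), (25.5, 150), (27.0, 131), (28.5, 124), (30.0, 147), (31.5, 154), (33.0, 118), (34.5, 73), (36.0, 97), (37.5, 109), (39.0, 107), (40.5, 105), (42.0, 106), (43.5, 106)]
52 [(-43.5, 107), (-42.0, 107), (-40.5, 106), (-39.0, 104), (-37.5, 103), (-36.0, 112), (-34.5, 131), (-33.0, 135), (-31.5, 119), (-30.0, 112), (-28.5, 130), (-27.0, 142), (-25.5, 147), (25.5, 142), (27.0, 125), (28.5, 127), (30.0, 144), (31.5, 148), (33.0, 114), (34.5, 68), (36.0, 80), (37.5, 106), (39.0, 105), (40.5, 102), (42.0, 101), (43.5, 103)]
box -70 [(-107.5, 129), (-106.0, 129), (-104.5, 129), (-103.0, 130), (-101.5, 125), (-100.0, 109), (-98.5, 101), (-97.0, 103), (-95.5, 110), (-94.0, 127), (-92.5, 134), (93.5, 118), (95.0, 113), (96.5, 104), (98.0, 104), (99.5, 84), (101.0, 56), (102.5, 52), (104.0, 53), (105.5, 78), (107.0, 129)]
box 70 [(-107.5, 202), (-106.0, 204), (-104.5, 206), (-103.0, 215), (-101.5, 185), (-100.0, 127), (-98.5, 101), (-97.0, 106), (-95.5, 126), (-94.0, 145), (-92.5, 149), (93.5, 130), (95.0, 106), (96.5, 108), (98.0, 102), (99.5, 83), (101.0, 74), (102.5, 110), (104.0, 154), (105.5, 152), (107.0, 148)]
box 0 [(-107.5, 145), (-106.0, 145), (-104.5, 145), (-103.0, 145), (-101.5, 139), (-100.0, 113), (-98.5, 98), (-97.0, 101), (-95.5, 105), (-94.0, 108), (-92.5, 106), (93.5, 107), (95.0, 109), (96.5, 110), (98.0, 111), (99.5, 87), (101.0, 60), (102.5, 50), (104.0, 55), (105.5, 94), (107.0, 156)]
```

Bar is at about -0.13 rad in my frame. The rails, cover and box edges put the box's y zero about 0.7 mm off, so the true angle is roughly -0.10 rad. One more short stroke of about 2.5 mm should do it.

>>> servo_tool --angular '[[0,0,0],[0,0,0],[0,0,0],[0,0,0],[0,0,0],[0,0,0],[0,0,0],[0,0,0],[0,0,0],[0,0,0]]' --slide '[[36,17,0],[72,34,0],[108,51,0],[144,68,0],[170,80,0],[184,86,-20],[184,86,-40],[184,86,-60],[184,86,-65],[184,86,-67]]' --grip '[-1,-1,-1,-1,-1,-1,-1,-1,-1,-1]'

```text
time: 23.95
tool_pos: [625.1, -85.0, 74.5]
tcp_rot: [-3.14, 0.002, 0.362]
contact_force: [-0.1, -0.6, 0.8]
grip_width: 0.3
```

>>> servo_tool --angular '[[0,0,0],[0,0,0],[0,0,0],[0,0,0],[0,0,0],[0,0,0],[0,0,0]]' --slide '[[0,0,-1],[0,0,-3],[0,0,-5],[0,0,-7],[0,0,-8],[0,0,-8],[0,0,-8]]' --grip '[-1,-1,-1,-1,-1,-1,-1]'

```text
time: 24.53
tool_pos: [625.1, -86.6, 68.5]
tcp_rot: [3.141, -0.0, 0.36]
contact_force: [0.7, 0.3, -0.6]
grip_width: 0.4
```

```bash
python3 st.py
```

```text
24.5333 [12.12 -7.79 68.48] [625.09 -86.63  68.48] [ 1.7999e+02 -2.0000e-02  2.0640e+01] F [ 0.72  0.33 -0.59] box F 0.79 0.05 0.37633975219710136
```

>>> servo_tool --angular '[[0,0,0],[0,0,0],[0,0,0],[0,0,0],[0,0,0],[0,0,0],[0,0,0],[0,0,0]]' --slide '[[-1.5,-0.6,-1],[-1.5,-0.6,-2],[-1.5,-0.6,-3],[-1.5,-0.6,-3.5],[-1.5,-0.6,-3.9],[-1.5,-0.6,-4.2],[-1.5,-0.6,-4.4],[-1.5,-0.6,-4.4]]' --grip '[-1,-1,-1,-1,-1,-1,-1,-1]'

```text
time: 25.2
tool_pos: [623.6, -87.2, 64.4]
tcp_rot: [3.141, -0.0, 0.36]
contact_force: [-2.5, -0.6, 5.7]
grip_width: 0.5
```

```bash
python3 st.py
```

```text
25.2 [10.51 -7.8  64.39] [623.58 -87.21  64.39] [ 1.7998e+02 -1.0000e-02  2.0650e+01] F [-2.51 -0.59  5.69] box F -2.56 0.33 0.5197367854869496
```

>>> servo_tool --angular '[[0,0,0],[0,0,0],[0,0,0],[0,0,0],[0,0,0],[0,0,0],[0,0,0]]' --slide '[[0,0,-0.2],[-0.35,0.94,-0.3],[-0.7,1.87,-0.4],[-1.05,2.8,-0.5],[-1.36,3.6,-0.5],[-1.36,3.6,-0.5],[-1.36,3.6,-0.5]]' --grip '[-1,-1,-1,-1,-1,-1,-1]'

```text
time: 25.78
tool_pos: [622.9, -84.8, 64.4]
tcp_rot: [3.139, -0.001, 0.36]
contact_force: [-1.4, -3.3, 6.6]
grip_width: 0.7
```

```bash
python3 st.py
```

```text
25.7833 [10.7  -5.29 64.44] [622.87 -84.79  64.44] [ 1.7984e+02 -7.0000e-02  2.0650e+01] F [-1.36 -3.29  6.64] box F -2.44 -2.6 0.7037981647364017
```

>>> servo_tool --angular '[[0,0,0],[0,0,0],[0,0,0],[0,0,0],[0,0,0],[0,0,0],[0,0,0],[0,0,0],[0,0,0]]' --slide '[[0,0,10],[0,0,30],[0,0,60],[-25,-12,80],[-65,-32,80],[-105,-52,80],[-145,-72,80],[-180,-90,80],[-180,-90,80]]' --grip '[-1,-1,-1,-1,-1,-1,-1,-1,-1]'

```text
time: 26.53
tool_pos: [437.2, -174.5, 143.4]
tcp_rot: [-3.14, 0.003, 0.358]
contact_force: [0.5, 0.1, -0.3]
grip_width: 0.2
```

```bash
python3 un.py g.png|grep 150; python3 st.py
```

```text
[(-1.2, 150), (-1.15, 151), (-1.1, 152), (-1.05, 154), (-1.0, 156), (-0.95, 158), (-0.9, 162), (-0.85, 165), (-0.8, 168), (-0.75, 172), (-0.7, 177), (-0.65, 180), (-0.6, 183), (-0.55, 187), (-0.5, 192), (-0.45, 197), (-0.4, 200), (-0.35, 204), (-0.3, 211), (-0.25, 217), (-0.2, 209), (-0.15, 175), (-0.1, 122), (-0.05, 92), (0.0, 120), (0.05, 182), (0.1, 223), (0.15, 231), (0.2, 228), (0.25, 224), (0.3, 222), (0.35, 220), (0.4, 221), (0.45, 223), (0.5, 224), (0.55, 222), (0.6, 221), (0.65, 220), (0.7, 217), (0.75, 215), (0.8, 213), (0.85, 211), (0.9, 208), (0.95, 204), (1.0, 201), (1.05, 199), (1.1, 196), (1.15, 193)]
38 2.5 97 131 [131, 131, 130, 139, 145, 141, 134, 124, 112, 105, 102, 99, 98, 98, 124, 146, 150, 143, 135, 129]
26.5833 [-193.09  -24.61  143.77] [ 438.9  -174.55  143.77] [-1.7996e+02  7.0000e-02  2.0470e+01] F [0.13 0.07 0.97] box F 0.14 0.02 0.38170654922499214
```

View pics/g.png

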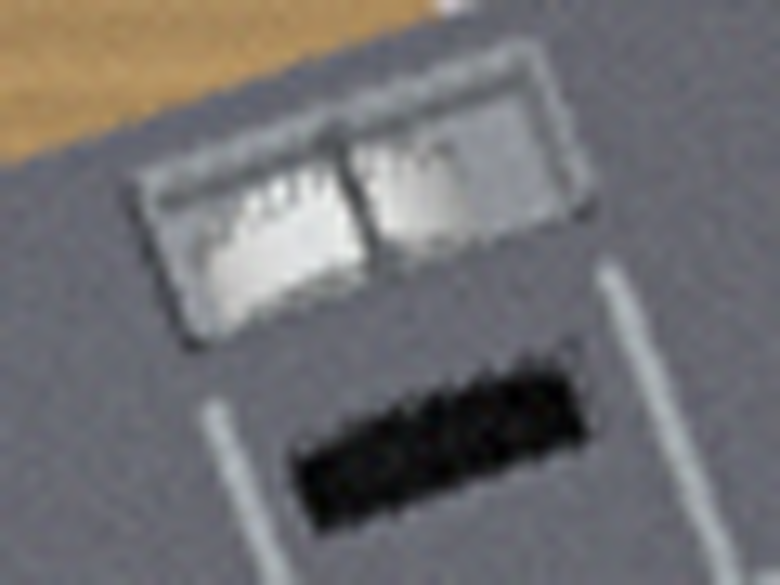

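The bar at (357,195) lies on the line between the posts, (335,130) to (383,262), with an error of about 0.02 rad. Now I close the shutter, pushing the tab from its -x side.

>>> servo_tool --angular '[[0,0,0],[0,0,0],[0,0,0],[0,0,0],[0,0,0],[0,0,0],[0,0,0],[0,0,0]]' --slide '[[30,19,0],[60,38,0],[90,57,0],[104,66,0],[104,66,-15],[104,66,-30],[104,66,-30],[104,66,-30]]' --grip '[-1,-1,-1,-1,-1,-1,-1,-1]'

```text
time: 27.25
tool_pos: [546.5, -106.7, 112.9]
tcp_rot: [-3.141, 0.001, 0.361]
contact_force: [0.8, -0.5, 0.2]
grip_width: 0.0
```

```bash
python3 st.py
```

```text
27.25 [-68.46   1.08 112.9 ] [ 546.54 -106.67  112.9 ] [-1.7994e+02  5.0000e-02  2.0690e+01] F [ 0.75 -0.46  0.19] box F 0.54 -0.69 0.023706402967004457
```

>>> servo_tool --angular '[[0,0,0],[0,0,0],[0,0,0],[0,0,0],[0,0,0],[0,0,0],[0,0,0],[0,0,0],[0,0,0],[0,0,0]]' --slide '[[0,0,-10],[0,0,-20],[0,0,-26],[0,0,-26],[5,1.6,-26],[10,3.4,-26],[16,5.6,-26],[22,7.9,-26],[28,10.2,-26],[28,10.2,-26]]' --grip '[-1,-1,-1,-1,-1,-1,-1,-1,-1,-1]'

```text
time: 28.08
tool_pos: [575.7, -96.9, 87.5]
tcp_rot: [3.141, -0.001, 0.361]
contact_force: [-0.6, 1.3, -0.2]
grip_width: 0.7
```

```bash
python3 st.py
```

```text
28.0833 [-3.773e+01 -4.000e-02  8.753e+01] [575.69 -96.91  87.53] [ 1.7996e+02 -8.0000e-02  2.0680e+01] F [-0.62  1.34 -0.19] box F -0.11 1.47 0.6594887010043914
```

Remaining: about 33 mm to TCP x near -4.

>>> servo_tool --angular '[[0,0,0],[0,0,0],[0,0,0],[0,0,0],[0,0,0],[0,0,0],[0,0,0],[0,0,0]]' --slide '[[5,1.9,0],[10,3.8,0],[15,5.6,0],[20,7.5,0],[25,9.4,0],[28,10.5,0],[28,10.5,0],[28,10.5,0]]' --grip '[-1,-1,-1,-1,-1,-1,-1,-1]'

```text
time: 28.75
tool_pos: [602.7, -86.6, 87.3]
tcp_rot: [3.141, -0.001, 0.361]
contact_force: [-0.2, -0.4, 0.4]
grip_width: 0.6
```

```bash
python3 st.py
```

```text
28.75 [-8.84  0.15 87.3 ] [602.67 -86.57  87.3 ] [ 1.7999e+02 -5.0000e-02  2.0660e+01] F [-0.2  -0.35  0.45] box F -0.31 -0.26 0.640200098737089
```

>>> servo_tool --angular '[[0,0,0],[0,0,0],[0,0,0],[0,0,0],[0,0,0],[0,0,0]]' --slide '[[1.5,0.55,0],[3,1.1,0],[4.5,1.7,0],[5.5,2.1,0],[5.5,2.1,0],[5.5,2.1,0]]' --grip '[-1,-1,-1,-1,-1,-1]'

```text
time: 29.25
tool_pos: [606.5, -85.1, 87.3]
tcp_rot: [-3.141, 0.003, 0.36]
contact_force: [-6.3, -3.4, 3.6]
grip_width: 0.1
```

```bash
python3 st.py
```

```text
29.25 [-4.71  0.15 87.3 ] [606.54 -85.11  87.3 ] [-1.7997e+02  1.5000e-01  2.0650e+01] F [-6.25 -3.37  3.64] box F -7.04 -0.95 0.10509813315523459
```

>>> servo_tool --angular '[[0,0,0],[0,0,0],[0,0,0],[0,0,0]]' --slide '[[1,0.4,0],[2,0.8,0],[2,0.8,0],[2,0.8,0]]' --grip '[-1,-1,-1,-1]'

```text
time: 29.58
tool_pos: [606.8, -85.0, 87.2]
tcp_rot: [-3.14, 0.007, 0.36]
contact_force: [-13.1, -4.3, 7.0]
grip_width: 0.4
```

```bash
python3 st.py
```

```text
29.5833 [-4.45  0.2  87.25] [606.76 -84.98  87.25] [-179.93    0.38   20.65] F [-13.05  -4.34   7.  ] box F -13.75 0.53 0.4049930044322871
```

At the stop: 13.8 N with no movement. Back off, lift and retreat.

>>> servo_tool --angular '[[0,0,0],[0,0,0],[0,0,0],[0,0,0],[0,0,0],[0,0,0],[0,0,0],[0,0,0],[0,0,0],[0,0,0]]' --slide '[[-5,-2,0],[-12,-4.5,0],[-15,-6,20],[-20,-8,50],[-50,-25,60],[-90,-45,60],[-130,-65,60],[-160,-85,60],[-170,-90,60],[-170,-90,60]]' --grip '[-1,-1,-1,-1,-1,-1,-1,-1,-1,-1]'

```text
time: 30.42
tool_pos: [437.6, -175.1, 147.7]
tcp_rot: [3.141, -0.0, 0.357]
contact_force: [0.3, -0.6, 0.2]
grip_width: 0.2
```

>>> servo_tool --angular '[[0,0,0],[0,0,0],[0,0,0]]' --slide '[[0,0,0],[0,0,0],[0,0,0]]' --grip '[-1,-1,-1]'

```text
time: 30.67
tool_pos: [440.8, -173.5, 147.3]
tcp_rot: [3.141, -0.001, 0.362]
contact_force: [-0.1, 0.1, 0.1]
grip_width: 0.4
```

```bash
python3 un.py i.png|grep 150; python3 st.py; python3 - <<'E'
from h import *
for n in('top','side'):
    c=cam(n,n+'9.png')
    P=cloud(c); q=np.array([inv(p) for p in P.reshape(-1,3)]); m=(np.abs(q[:,0]-5)<60)&(np.abs(q[:,1])<25)&(q[:,2]>84)&(q[:,2]<97); print(n,m.sum(),np.median(q[m],0) if m.sum() else 0)
    m=(np.abs(q[:,1])<34)&(np.abs(q[:,2]-79)<3);m&=np.abs(q[:,0])<70; print(np.percentile(q[m],[2,50,98],axis=0).round(1))
E
```

```text
[(-1.2, 150), (-1.15, 151), (-1.1, 152), (-1.05, 153), (-1.0, 155), (-0.95, 158), (-0.9, 161), (-0.85, 164), (-0.8, 167), (-0.75, 171), (-0.7, 174), (-0.65, 178), (-0.6, 182), (-0.55, 188), (-0.5, 193), (-0.45, 197), (-0.4, 199), (-0.35, 203), (-0.3, 209), (-0.25, 216), (-0.2, 210), (-0.15, 176), (-0.1, 120), (-0.05, 91), (0.0, 122), (0.05, 183), (0.1, 223), (0.15, 231), (0.2, 228), (0.25, 225), (0.3, 222), (0.35, 223), (0.4, 224), (0.45, 224), (0.5, 224), (0.55, 223), (0.6, 222), (0.65, 219), (0.7, 216), (0.75, 214), (0.8, 211), (0.85, 209), (0.9, 206), (0.95, 204), (1.0, 201), (1.05, 199), (1.1, 196), (1.15, 192)]
63 0.0 122 143 [142, 148, 148, 145, 143, 143, 143, 140, 132, 128, 122, 127, 136, 145, 150, 148, 142, 140, 147, 156]
39 2.5 95 139 [143, 139, 138, 149, 155, 150, 144, 127, 108, 101, 98, 96, 96, 107, 126, 146, 157, 161, 152, 141]
30.7167 [-190.98  -24.19  147.23] [ 440.73 -173.41  147.23] [ 1.7999e+02 -3.0000e-02  2.0730e+01] F [ 0.3  -0.93  0.71] box F -0.04 -0.98 0.39835876791470476
top 68 [ 9.49800234  0.93817343 93.40638981]
[[ -4.6 -32.7  76.5]
 [  8.5   1.1  78.9]
 [ 24.6  32.6  81.6]]
side 62 [ 8.9073311   2.33267061 92.57856468]
[[ -4.2 -32.9  76.5]
 [  7.3   6.8  79.1]
 [ 25.3  32.5  81.5]]
```

View pics/i.png

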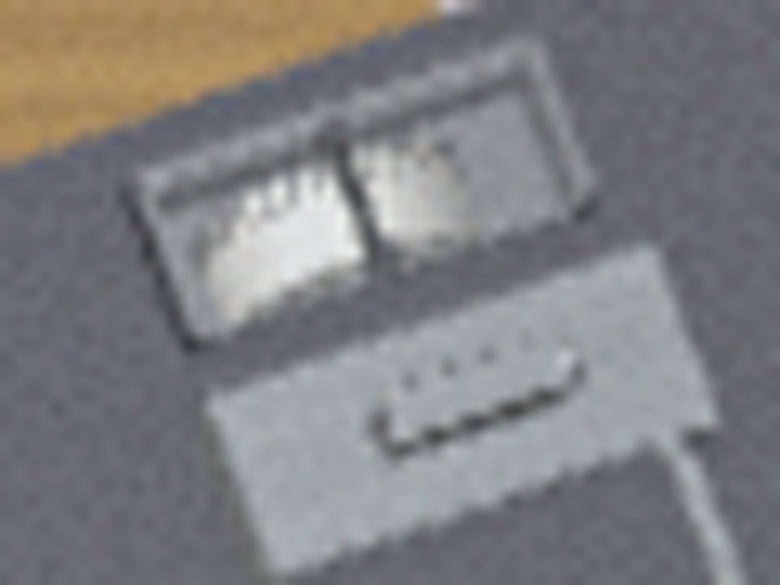

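View pics/top9.png

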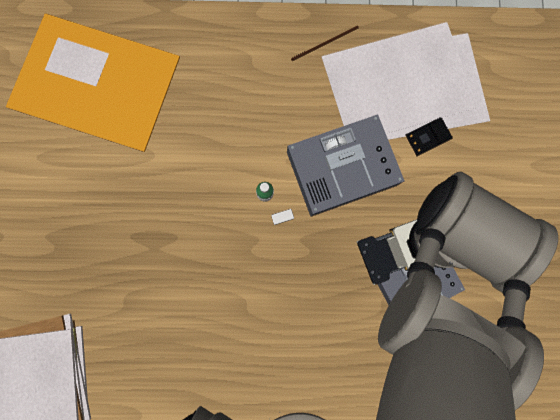

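The shutter is shut, with the tab back at its starting position. The bar at (358,195) is in line with the posts at (335,130) and (383,262), and the bystanders have not moved. Handing in.

```bash
python3 -c "
from plant import bot
print(bot.close_job())"
```

```text
the job is handed in; nothing more can be done
None
```

I opened the shutter to its stop, rolled the wheel until the long bar lay between the posts, and pushed the shutter fully shut again. The job was handed in at about 31 s of the 67 s allowed.

- **Wheel:** It took four strokes with the closed fingertips plus a last one of about 2.5 mm. The second stroke mostly slipped, so I pressed slightly harder after that. Pressing force read 5 to 8 N, with one reading of 9.5 N during the first stroke, which I backed off at once. I only read forces at the end of each move, so brief peaks in between are not ruled out.
- **One fingertip:** The slipped second stroke ran across the seam onto the other fingertip. The other strokes stayed on one.
- **Bar:** It reads -0.05 rad in my fitted frame. The rails, cover and box edges suggest that frame is 0.5 to 0.9 mm off, which puts the bar within about 0.03 rad of the index. The side view was too blurred to confirm this, and the slot's outline suggested a shift the other way. The bar did not move when the shutter closed.
- **Shutter:** It held firm at its closed stop at about 14 N. The tab and roof readings match those from the start to within 1 mm.
- **Surroundings:** In the final top view the board, bottle and eraser look unmoved. The arm was clear, with contact force at noise level.

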